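Scrub the tilt-out pen bin

ROBOT

A 6-joint arm with a two-finger parallel gripper is mounted at the origin on the work surface. World frame = base frame: x ahead of the robot, y to its left, z up, the work surface at z = 0. Lengths are in mm, angles in rad, forces in N, time in s.
With the tool pointing down it reaches from about 275 to 1000 mm from the base axis. Payload 8.4 kg.
Tool frame: the origin (TCP) lies on the centre line of the jaws, within the pads' length; the fingertips stand 17 mm ahead of it and the grasp point (between the pads) lies 2 mm behind it (r.tcp_to_tips is the z of the fingertips in the tool frame, in mm); z points along the fingers, y is the direction in which the jaws open and shut (so a half turn about z gives the same grasp; the last joint's range is limited). The gripper opens to 85 mm and grips with 20 to 120 N. Pads are 22 mm wide; open, the fingers measure 114 mm over their backs; the gripper's body (76 mm by 85 mm) begins 54 mm behind the grasp point. The pads swing forward as they close: fully open they stand 13 mm farther back than shut.
Start: joints at [1.252, 0.353, 1.633, -0, 1.155, -0.002], TCP at [194.703, 593.901, 248.281] pointing down, gripper open.
Joint ranges: [-2.63, 2.63], [-0.92, 2.1], [0.06, 2.66], [-1.3, 4.44], [0, 2.69], [-3.02, 3.02]. Speed limits (rad/s): [2.22, 2.22, 2.79, 3.14, 3.14, 3.14].

INTERFACE

Orientations are given as [roll, pitch, yaw] about the fixed x, y, z axes, in that order (R = Rz(yaw) Ry(pitch) Rx(roll)).
In Python, from rig import r, cams, job gives the robot as it stands.
- The arm moves only by the tool drive_tool, never from a script. Its argument "deltas" is a list of rows, each a list of 4 numbers: the shift along the tool's x, y, z in cm, then the turn about the tool's z in rad. In form: [[x, y, z, roll], ...]. A call has 1 to 12 rows; each row shifts and turns the commanded pose from where the row before left it, along the tool's axes as they then stand; what a row does not reach is not made up. A row lasts 1/12 s, in which the tool goes at most 41.7 mm and 7.16 degrees, less where a joint would pass 70% of its speed; a pose out of reach is approached as far as the arm can. A call with a gripper value outside its range is refused whole. "jaw" is the closure, from 0 (fully open) to 1 (shut), set as the call begins (left out, the last holds). The fingers move at their own pace and stop on an object; "force" is the grip in N (left out, the last holds). Time passes only in rows, so rows that do not move let the fingers close. It gives the time, the measured TCP pose, the force and the opening at its end, in the units of the state.
- r.sense(): the state, without advancing time (a new reading comes with each control period).
- cams.grab_frame(name): name is "scene" or "top" or "wrist"; returns (picture, depth): 420x560x3 uint8, red, green, blue; 420x560 float32, mm along the optical axis (not along the pixel's ray), 0 where there is no reading.
- cams.camera_params(name): a dict with "fx", "fy", "cx", "cy" (pixels), "R" (3x3) and "t" (3): a world point X has camera coordinates R X + t. Camera axes: x right, y down, z forward; pixel columns grow to the right and rows downward; lengths in mm; the calibration is good to about 2 mm. A picture is of the moment at which its call begins: read the wrist's pose just before it. camera_params takes no time and is no camera call; for the wrist camera it gives the pose at the moment of the call.
- job.sign_off(): hands the job in, once; it reports no verdict.
The state is a dict: "clock": time; "qpos": joint angles; "qvel": joint speeds; "joint_efforts": joint torques, N m; "eef_pos": TCP position; "tcp_rot": TCP orientation; "contact_force": force on the tool from outside, world axes, zero at the start; "wrist_torque": the same for the moment, N m; "opening": opening from 0.0 (shut) to 1.0 (fully open).
Only numpy, scipy, OpenCV 4.12 (cv2) and the standard library are available. Lean on these libraries where they do the work, as an engineer would, in place of code of your own. Each camera call takes 0.05 s, during which the arm holds its last target. There are 200 camera calls.

TASK

The tilt-out pen bin has been left tilted open for cleaning. Take the brush whose head just fills the bin (the widest that still goes in), put it in along the bin's slant and, keeping the bristles lightly pressed against the inside of the bin's front wall (the wall on the robot's side), scrub from the floor up until the bristles reach the mouth, and do that floor-to-mouth stroke twice without taking the brush off the wall. Then stand the brush upright on its tray again and tip the bin gently fully shut; leave the other brushes and everything else on the counter alone.

Things in the scene. Friction and masses are not known exactly. Their poses are not given: they have to be found in the camera images.
- bin (a joint): tilt (rad) of the red plastic pen bin about its lower front edge: 0 = shut, upright in its housing; 0.45 = out, at a firm stop, mouth leaning to the robot. Starts at 0.32 to 0.42. Hinge friction (0.08 N m) holds it where it is left; 1 N at the lip moves it, so a brush pressed on the front wall swings it to the stop before the force builds up.
- bin_floor (a point): centre of the bin's inner floor; its frame tilts with the bin: z along the walls to the mouth, x from front wall to back wall (away from the robot), y across. The inside is square, 64 x 64 mm (front wall's inner face at x = -32 mm), 95 mm deep to the side and back rims; the front wall stands 5 mm higher. Walls 4 mm thick.
- bin_lip (a point): middle of the upper edge of the bin's front wall, on its outer face (105 mm along the wall from the hinge); same axes as bin_floor. The front wall is 92 mm wide, flat outside.
- bin_hinge (a point): middle of the bin's hinge axis, at the foot of the front wall's outer face, 8 mm above the counter; same axes as bin_floor, which lies 36 mm along x and 5 mm along z from here. The hinge axis is y.
- housing: the bin's fixed white housing, 104 mm wide (y), 134 mm high, sides from x = 20, roof from x = 32, to 95 mm, open in front; origin on the counter under the hinge, x pointing into the housing, away from the robot. The shut bin's front wall stands 32 mm in front of the roof's edge.
- tray: fixed aluminium drip tray, 110 x 300 mm (x, y), rim 14 mm high and 4 mm thick; origin: centre of its underside; its floor is 4 mm above that. The three brushes stand on it in a row along y at -95, 0 and +95 mm, in any order.
- brush_a: brush standing upright on its head, 180 mm tall; origin: centre of the head's flat underside, z up the handle. Rigid round white bristle head (heights 0 to 50 mm) 38 mm in diameter, thin steel neck (50 to 100 mm), square wooden handle 18 x 18 mm (100 to 180 mm, flats facing body x and y). About 70 g. The narrowest of the three.
- brush_b: brush standing upright on its head, 180 mm tall; origin: centre of the head's flat underside, z up the handle. Rigid round white bristle head (heights 0 to 50 mm) 54 mm in diameter, thin steel neck (50 to 100 mm), square wooden handle 18 x 18 mm (100 to 180 mm, flats facing body x and y). About 100 g. The middle size of the three.
- brush_c: brush standing upright on its head, 180 mm tall; origin: centre of the head's flat underside, z up the handle. Rigid round white bristle head (heights 0 to 50 mm) 74 mm in diameter, thin steel neck (50 to 100 mm), square wooden handle 18 x 18 mm (100 to 180 mm, flats facing body x and y). About 140 g. The widest of the three.
- bento: clear two-tier bento box with white lid, 114 x 174 x 98 mm, origin: centre of its underside. Leave alone.
- cup: white ceramic cup, 78 mm wide, 85 mm high, origin: centre of its underside. Leave alone.
- clip: green binder clip, 50 x 24 mm, 50 mm high with its wire arms, origin: centre of its underside. Leave alone.
- bookmark: flat stainless spoon-shaped bookmark, 145 x 32 x 4 mm, lying along its x, origin: near the middle of its underside. Leave alone.
- jar: glass jar, 72 mm wide, 110 mm high, origin: centre of its underside. Leave alone.
Mind the look-alikes: they are no part of the job. Leave any pink look-alike of the housing alone.

How it is judged:
By the outcome, as a careful person would: the job done as asked, in the order asked, and still so for the second after the job is handed in, with the robot touching nothing.
It also fails if it takes over 72 s, if anything falls off the work surface, if the arm or the gripper's body presses on something with over 40 N, if the wrist force passes 120 N, or if a joint passes its speed limit or range.

## Working session

There is one attempt and no reset: what is moved stays moved. The work goes in short steps, Python scripts to look and compute and a tool call to move; the robot and the scene stay as the last step left them, time stands still between calls to the robot, and variables do not carry over. Pictures are saved under pics/ and viewed, about 8 in all and at most 12, crops included, and the job is handed in when it is done.

Besides the shell and the picture viewer there is one more tool, called after "Emit:" in YAML: its name, and indented under it one key for each argument. drive_tool: Moves the arm, as the interface text tells. Its arguments: {"type":"object","properties":{"deltas":{"type":"array"},"jaw":{"type":"number"},"force":{"type":"number"}},"required":["deltas"]}

```bash
ls; mkdir -p pics; python3 - <<'E'
from rig import r,cams,job
import cv2,numpy as np
print(r.sense())
for n in("scene","top"):
    p,d=cams.grab_frame(n); np.savez(f"{n}0.npz",p=p,d=d,**cams.camera_params(n)); cv2.imwrite(f"pics/{n}0.png",cv2.cvtColor(p,cv2.COLOR_RGB2BGR)); print({k:np.round(v,3).tolist() for k,v in cams.camera_params(n).items()})
a=cv2.imread("pics/scene0.png");b=cv2.imread("pics/top0.png")
cv2.imwrite("pics/s0.png",cv2.resize(a,(800,600)))
cv2.imwrite("pics/t0.png",cv2.resize(b,(800,600)))
E
```

```text
pics
{'clock': 0.0, 'qpos': array([ 1.25159406e+00,  3.53623739e-01,  1.63414353e+00, -1.48076492e-05,
        1.15516695e+00, -2.39906326e-03]), 'qvel': array([ 0.00046611,  0.00014848, -0.00120201,  0.00023483,  0.00036871,
       -0.00089971]), 'joint_efforts': array([ 1.79626106e-03, -6.05240250e+01, -3.42074239e+01,  2.04429284e-05,
        9.23693151e-03,  6.07884942e-08]), 'eef_pos': array([194.57016844, 593.47282853, 247.57287652]), 'tcp_rot': array([-3.14025106e+00,  1.03203996e-05,  2.82479544e+00]), 'contact_force': array([-0.54018796,  1.20957252, -0.0203826 ]), 'wrist_torque': array([-0.00548734, -0.04387236,  0.04541369]), 'opening': 1.002292445428039}
{'fx': 428.805, 'fy': 428.805, 'cx': 276.381, 'cy': 208.106, 'R': [[0.326, 0.945, -0.017], [0.743, -0.267, -0.614], [-0.585, 0.188, -0.789]], 't': [-248.128, -298.694, 1361.441]}
{'fx': 526.071, 'fy': 526.071, 'cx': 285.665, 'cy': 215.352, 'R': [[0.023, -1.0, 0.001], [-0.996, -0.023, -0.083], [0.083, 0.001, -0.997]], 't': [74.033, 521.724, 1271.244]}
```

View pics/s0.png

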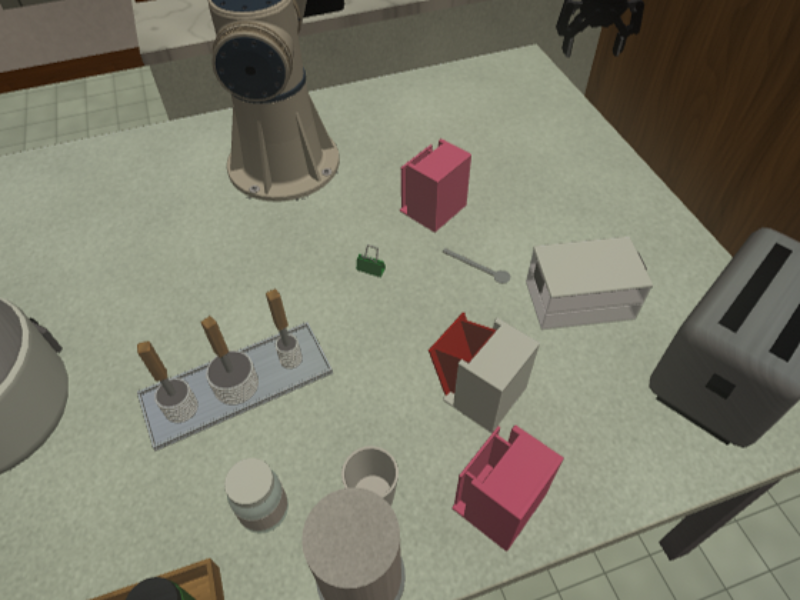

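View pics/t0.png

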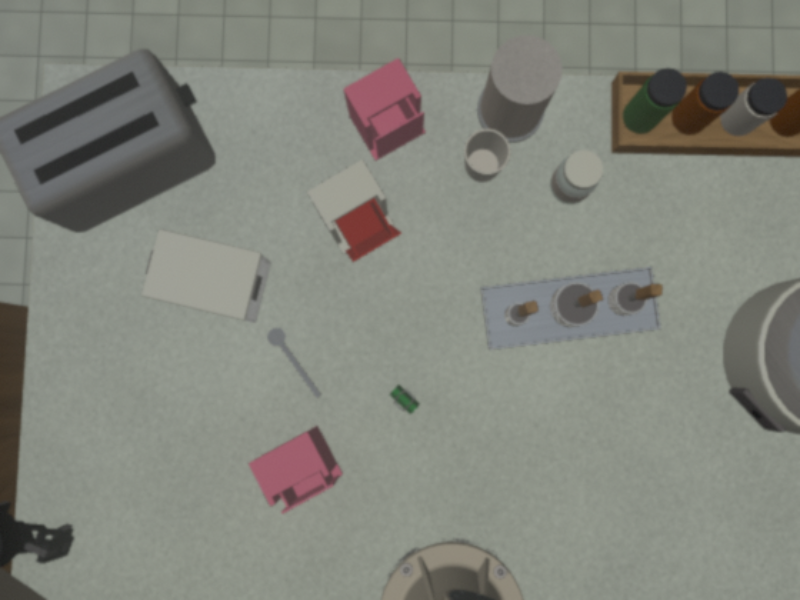

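In the scene picture, the tray holds three brushes: medium (170,385), wide (230,370) and narrow (288,340). In the top picture they are at (628,297), (575,303) and (518,313). The red bin in its white housing is at (365,228) top and (470,350) scene. The two pink housings are look-alikes, at (385,105) and (295,470) top.

The 54 mm brush fits the 64 mm bin, since 74 mm is too wide and 38 mm is narrower. I'll confirm the sizes by measurement. The tool only points down, so the brush has to be pivoted in the jaws to match the slant.

```bash
cat > h.py <<'E'
import numpy as np,cv2
def cloud(p,d,c):
    v,u=np.mgrid[0:420,0:560]
    X=np.stack([(u-c["cx"])/c["fx"]*d,(v-c["cy"])/c["fy"]*d,d],-1)
    W=(X-c["t"])@c["R"]
    W[d<=0]=np.nan
    return W,cv2.cvtColor(p,cv2.COLOR_RGB2HSV)
def load(n):
    f=np.load(n+".npz"); return (f["p"],)+cloud(f["p"],f["d"],f)
def rect(pts):
    (c,s,a)=cv2.minAreaRect(pts[:,:2].astype(np.float32)); return np.round(c,1),np.round(s,1),round(a,1)
E
python3 - <<'E'
from h import *
for n in("scene0","top0"):
    p,W,H=load(n); z=W[...,2]; print(n,"table z",np.nanmedian(z[200:330,100:400]) )
    v,u=np.mgrid[0:420,0:560]
    red=((H[...,0]<5)|(H[...,0]>175))&(H[...,1]>170)
    wood=(H[...,0]>4)&(H[...,0]<20)&(H[...,1]>90)
    # select regions in image coords
    R={"scene0":dict(bin=(290,210,380,305),tray=(90,195,240,320)),"top0":dict(bin=(210,105,285,190),tray=(330,185,470,250))}[n]
    def box(b): return (u>=b[0])&(u<b[2])&(v>=b[1])&(v<b[3])&np.isfinite(z)
    B=box(R["bin"]);T=box(R["tray"])
    roof=B&(abs(z-134)<5)&(H[...,1]<60)
    print("roof",roof.sum(),rect(W[roof]),np.median(z[roof]))
    rp=W[B&red&(H[...,0]>=0)]; print("red",len(rp),rp.min(0).round(),rp.max(0).round())
    tr=T&(z>2)&(z<18); k=cv2.connectedComponents(tr.astype(np.uint8))[1]; b=np.argmax(np.bincount(k[k>0])); 
    print("tray",rect(W[k==b]))
    w=T&wood&(z>95)
    nc,k=cv2.connectedComponents(w.astype(np.uint8))
    for i in range(1,nc):
        if (k==i).sum()<15: continue
        q=W[k==i]; print("handle",(k==i).sum(),u[k==i].mean(),v[k==i].mean(),q.min(0).round(),q.max(0).round())
        t=q[q[:,2]>176]
        if len(t)>3: print("  top",len(t),rect(t),np.round(t.mean(0),1))
        c=np.nanmean(q[:,:2],0)
        hd=W[T&(z>40)&(z<55)&~wood&(np.hypot(W[...,0]-c[0],W[...,1]-c[1])<50)]
        if len(hd)>5: print("  head",len(hd),cv2.minEnclosingCircle(hd[:,:2].astype(np.float32)))
E
```

```text
scene0 table z 1.1761968204627866
roof 1384 (array([689.5, 187.7]), array([ 73.6, 106.8]), 32.3) 134.0041310079164
red 560 [588. 100.  14.] [682. 200. 128.]
tray (array([ 520.7, -199.1]), array([135.5, 322.9]), 7.0)
handle 228 193.46491228070175 216.03508771929825 [ 504. -110.  110.] [524. -92. 187.]
  top 67 (array([ 513.4, -100.7]), array([17.5, 17.6]), 16.2) [ 514.7 -100.9  183. ]
  head 149 ((512.9800415039062, -100.82836151123047), 18.851444244384766)
handle 247 150.15384615384616 235.2753036437247 [ 521. -206.  108.] [ 543. -187.  187.]
  top 72 (array([ 531.5, -197.6]), array([17.3, 16.7]), 22.0) [ 533.2 -197.2  182.6]
  head 617 ((530.5457763671875, -198.62254333496094), 38.14921951293945)
handle 287 106.06620209059234 252.16724738675958 [ 534. -297.  109.] [ 554. -279.  186.]
  top 83 (array([ 543.8, -288.4]), array([17.3, 17.8]), 79.8) [ 544.6 -288.   182.7]
  head 361 ((542.5487670898438, -288.3841247558594), 27.55403709411621)
top0 table z 1.7271458928249075
roof 1227 (array([689.4, 189.8]), array([ 76. , 103.9]), 32.3) 135.0392609269492Traceback (most recent call last):
  File "<stdin>", line 13, in <module>
    return umr_minimum(a, axis, None, out, keepdims, initial, where)
ValueError: zero-size array to reduction operation minimum which has no identity
```

```bash
python3 - <<'E'
from h import *
ax=np.deg2rad(32.3)
for n in("scene0","top0"):
    p,W,H=load(n); z=W[...,2]; v,u=np.mgrid[0:420,0:560]
    R={"scene0":dict(bin=(290,210,380,305),tray=(90,195,240,320)),"top0":dict(bin=(210,105,285,190),tray=(330,185,470,250))}[n]
    def box(b): return (u>=b[0])&(u<b[2])&(v>=b[1])&(v<b[3])&np.isfinite(z)
    B=box(R["bin"]);T=box(R["tray"])
    red=B&((H[...,0]<8)|(H[...,0]>172))&(H[...,1]>140)
    q=W[red]; print(n,"red",len(q),q[:,2].min(),q[:,2].max())
    ex=np.array([np.cos(ax),np.sin(ax)]);ey=np.array([-ex[1],ex[0]]); o=np.array([640.9,158.])
    hx=(q[:,:2]-o)@ex; hy=(q[:,:2]-o)@ey
    roof=B&(abs(z-134)<6)&(H[...,1]<60); f=W[roof][:,:2]-o
    print(" roof x",np.percentile(f@ex,[.5,2,98,99.5]).round(1)," y",np.percentile(f@ey,[.5,2,98,99.5]).round(1))
    print(" red hx",np.percentile(hx,[1,10,50,90,99]).round(1),"hy",np.percentile(hy,[1,10,50,90,99]).round(1))
    # lip: highest red points at the robot side
    m=hx<-15
    if m.sum()>10:
        for s in range(-60,10,5):
            k=(hx>=s)&(hx<s+5)
            if k.sum()>3: print("  hx",s,k.sum(),"z",q[k,2].min().round(1),np.median(q[k,2]).round(1),q[k,2].max().round(1),"hy",hy[k].min().round(1),hy[k].max().round(1))
    tr=W[T&(z>2)&(z<18)]; 
    tb=T&(z>8)&(z<18); print(" tray",rect(tr),rect(W[tb]))
    c0=np.array([543.5,-288.4])
    hd=T&(np.hypot(W[...,0]-c0[0],W[...,1]-c0[1])<16)&(z>105); t=W[hd]
    print(" handle n",len(t), rect(t[t[:,2]>178]))
    s=t[(t[:,2]<174)]
    print("  sides",rect(s))
    s2=T&(np.hypot(W[...,0]-c0[0],W[...,1]-c0[1])<40)&(z>38)&(z<60); print("  head",cv2.minEnclosingCircle(W[s2][:,:2].astype(np.float32)))
    im=cv2.cvtColor(p,cv2.COLOR_RGB2BGR)
    b=R["tray"]; cv2.imwrite(f"pics/tray_{n}.png",cv2.resize(im[b[1]:b[3],b[0]:b[2]],None,fx=4,fy=4,interpolation=2))
E
python3 -c "
import cv2,numpy as np
a=cv2.imread('pics/tray_scene0.png');b=cv2.imread('pics/tray_top0.png')
o=np.zeros((a.shape[0]+b.shape[0],max(a.shape[1],b.shape[1]),3),np.uint8);o[:a.shape[0],:a.shape[1]]=a;o[a.shape[0]:,:b.shape[1]]=b;o=cv2.resize(o,None,fx=.75,fy=.75);print(o.shape);cv2.imwrite('pics/traycrop.png',o)"
```

```text
scene0 red 680 -0.18967567050775208 135.37896189025696
 roof x [21.2 25.3 93.  93.5]  y [-53.1 -52.5  48.3  50.6]
 red hx [-37.6 -34.  -22.8  -0.3  26.7] hy [-46.6 -41.5   3.6  32.1  40.7]
  hx -40 51 z 104.0 106.4 109.2 hy -46.2 43.0
  hx -35 134 z 86.8 101.0 109.8 hy -46.7 44.9
  hx -30 107 z 80.0 89.5 107.8 hy -46.0 34.7
  hx -25 101 z 62.4 75.7 109.2 hy -47.2 34.9
  hx -20 74 z 51.6 62.3 110.2 hy -46.6 36.2
  hx -15 63 z 40.0 50.0 112.3 hy -46.1 36.6
  hx -10 48 z 28.7 37.9 113.1 hy -47.3 35.5
  hx -5 34 z 13.6 25.9 116.5 hy -46.6 35.5
  hx 0 13 z 16.3 114.8 117.5 hy -38.0 35.6
  hx 5 14 z 19.4 117.6 120.7 hy -36.7 33.6
 tray (array([ 469. , -207.7]), array([423.2, 353.2]), 70.4) (array([ 526.9, -196. ]), array([113.1, 300.4]), 8.1)
 handle n 319 (array([ 543.3, -288.7]), array([17.4, 18.6]), 86.1)
  sides (array([ 546.4, -285.6]), array([14.7, 23. ]), 35.4)
  head ((543.3903198242188, -288.5488586425781), 27.87417984008789)
top0 red 544 10.37687596737577 130.23944587998267
 roof x [21.3 26.3 93.  94.5]  y [-50.4 -48.8  51.2  52.5]
 red hx [-28.1   4.5  25.2  43.7  48.3] hy [-32.9 -24.4   1.   26.8  34.1]
  hx -30 4 z 91.5 106.7 107.2 hy -33.8 35.6
  hx -25 5 z 84.2 104.2 113.1 hy -36.5 34.0
  hx 0 41 z 10.4 15.3 120.8 hy -28.9 34.4
  hx 5 49 z 11.0 17.5 117.4 hy -29.3 33.9
 tray (array([ 524.3, -198.2]), array([160.3, 348.8]), 1.3) (array([ 526.9, -186.1]), array([152.2, 322.6]), 3.2)
 handle n 167 (array([ 542.8, -286.3]), array([19.5, 15.6]), 89.5)
  sides (array([ 539.8, -281.4]), array([21.5, 11.6]), 34.9)
  head ((543.166015625, -285.7366943359375), 27.47648048400879)
(570, 450, 3)
```

View pics/traycrop.png

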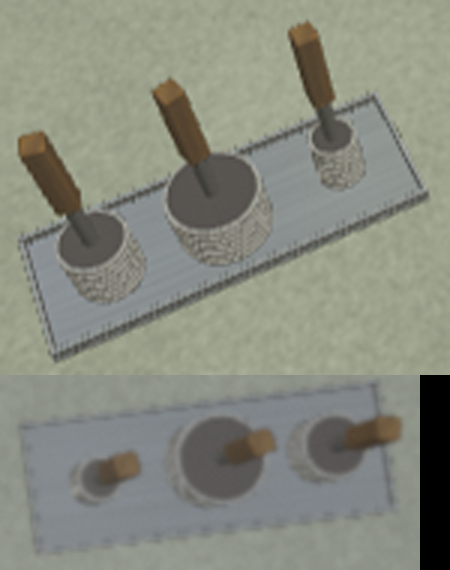

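The crop confirms the choice. The medium brush, at (90,240) in the scene half and (340,445) in the top half, has a measured head of 55 mm, so it is brush_b, at about (543,-287.5). The wide head at (220,205) measures 76 mm and the narrow one at (335,150) 38 mm. The bin hinge is at about (641,158), with the housing yaw at 32.3° and the tilt at about 0.36.

Moving over the brush now.

Emit:
drive_tool:
  deltas:
    - [-2.4, -2.9, 0.1, 0]
    - [-2.5, -3.0, 0.1, 0]
    - [-2.5, -3.0, 0.1, 0]
    - [-2.5, -3.0, 0.1, 0]
    - [-2.5, -3.0, 0.1, 0]
    - [-2.5, -3.0, 0, 0]
    - [-2.5, -3.0, 0, 0]
    - [-2.5, -3.0, 0, 0]
    - [-2.5, -3.0, 0, 0]
    - [-2.5, -3.0, 0, 0]
    - [-2.5, -3.0, 0, 0]
    - [-2.5, -3.0, 0, 0]

```text
clock: 1.1
eef_pos: [367.0, 157.8, 243.3]
tcp_rot: [3.141, 0.0, 2.825]
contact_force: [0.3, 0.5, 0.6]
opening: 1.0
```

Emit:
drive_tool:
  deltas:
    - [-2.5, -3.0, 0, 0]
    - [-2.5, -3.0, 0, 0]
    - [-2.5, -3.0, 0, 0]
    - [-2.5, -3.0, 0, 0]
    - [-2.5, -3.0, 0, 0]
    - [-2.5, -3.0, 0, 0]
    - [-2.5, -3.0, 0, 0]
    - [-2.5, -3.0, 0, 0]
    - [-2.5, -3.0, 0, 0]
    - [-2.5, -3.0, 0, 0]
    - [-1.5, -2.0, 0, 0]
    - [-1.5, -2.0, 0, 0.06]

```text
clock: 2.1
eef_pos: [527.3, -252.7, 242.7]
tcp_rot: [-3.142, -0.001, 2.764]
contact_force: [-0.6, 1.0, 0.2]
opening: 1.001
```

Emit:
drive_tool:
  deltas:
    - [0, 0, 0, 0.12]
    - [0, 0, 0, 0.12]
    - [0, 0, 0, 0.12]
    - [0, 0, 0, 0.12]
    - [0, 0, 0, 0.12]
    - [0, 0, 0, 0.12]
    - [0, 0, 0, 0.12]
    - [0, 0, 0, 0.12]
    - [0, 0, 0, 0.12]
    - [0, 0, 0, 0.12]
    - [0, 0, 0, 0.12]
    - [0, 0, 0, 0.12]

```text
clock: 3.1
eef_pos: [526.9, -250.5, 242.9]
tcp_rot: [-3.141, -0.0, 1.319]
contact_force: [0.5, -0.2, -0.2]
opening: 1.0
```

Emit:
drive_tool:
  deltas:
    - [0, 0, 0, 0.12]
    - [0, 0, 0, 0.12]
    - [0, 0, 0, 0.12]
    - [0, 0, 0, 0.12]
    - [0, 0, 0, 0.12]
    - [0, 0, 0, 0.12]
    - [0, 0, 0, 0.12]
    - [0, 0, 0, 0.12]
    - [0, 0, 0, 0.12]
    - [0, 0, 0, 0.1]
    - [0, 0, 0, 0]
    - [0, 0, 0, 0]

```text
clock: 4.1
eef_pos: [526.9, -250.6, 243.0]
tcp_rot: [-3.141, 0.001, 0.148]
contact_force: [0.3, -0.7, 0.5]
opening: 1.001
```

```bash
cat > go.py <<'E'
# go.py x y [z yaw]: offsets in tool axes (cm, rad) from the measured pose
import sys
from rig import r
import numpy as np
s=r.sense(); p=s["eef_pos"]; yaw=s["tcp_rot"][2]
a=[float(x) for x in sys.argv[1:]]
d=np.array(a[:3])-p
c,n=np.cos(yaw),np.sin(yaw)
print("clk",round(float(s["clock"]),2),"pos",p.round(1),"rot",s["tcp_rot"].round(3),"F",s["contact_force"].round(2),"open",round(s["opening"],3))
print("tool dx,dy,dz cm",round((c*d[0]+n*d[1])/10,2),round((n*d[0]-c*d[1])/10,2),round(-d[2]/10,2),"turn",round((yaw-a[3]+np.pi)%(2*np.pi)-np.pi,3) if len(a)>3 else "")
E
python3 go.py 543 -287.5 220 0.15
python3 - <<'E'
from h import *
from rig import r,cams
c=cams.camera_params("wrist"); p,d=cams.grab_frame("wrist")
np.savez("w1.npz",p=p,d=d,**c); W,H=cloud(p,d,c); z=W[...,2]
cv2.imwrite("pics/w1.png",cv2.cvtColor(p,cv2.COLOR_RGB2BGR))
m=(np.hypot(W[...,0]-543,W[...,1]+287)<25)&(z>172)&(z<190)
print(m.sum(),rect(W[m]) if m.sum()>5 else "", np.median(z[m]))
E
```

```text
clk 4.1 pos [ 526.9 -250.6  243. ] rot [-3.141e+00  1.000e-03  1.480e-01] F [ 0.29 -0.72  0.47] open 1.001
tool dx,dy,dz cm 1.04 3.89 2.3 turn -0.002
1107 (array([ 542.6, -289.6]), array([18.1, 18. ]), 88.3) 182.39783255874096
```

View pics/w1.png

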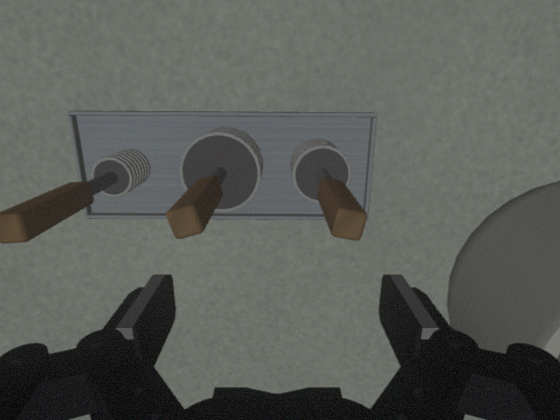

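The wrist picture shows brush_b at the right, with its handle top near (347,222) and head at (320,170), and it stands clear of the wide one at (205,215). Its handle yaw is about -0.03, and I'll align to that before descending.

Emit:
drive_tool:
  deltas:
    - [0.5, 1.9, 0, 0.09]
    - [0.5, 1.9, 0, 0.09]
    - [0, 0, 0, 0]
    - [0, 0, 0, 0]

```text
clock: 4.48
eef_pos: [540.8, -288.0, 243.0]
tcp_rot: [-3.141, 0.0, -0.033]
contact_force: [0.4, 0.8, -0.0]
opening: 0.999
```

```bash
python3 go.py 542.8 -288.6 152 -0.03
```

```text
clk 4.48 pos [ 540.8 -288.   243. ] rot [-3.141  0.    -0.033] F [ 0.36  0.81 -0.03] open 0.999
tool dx,dy,dz cm 0.2 0.05 9.1 turn -0.003
```

Emit:
drive_tool:
  deltas:
    - [0.2, 0.05, 1.5, 0]
    - [0, 0, 1.5, 0]
    - [0, 0, 1.5, 0]
    - [0, 0, 1.5, 0]
    - [0, 0, 1.5, 0]
    - [0, 0, 1.1, 0]
    - [0, 0, 0.5, 0]
    - [0, 0, 0, 0]

```text
clock: 5.15
eef_pos: [542.1, -287.3, 151.2]
tcp_rot: [-3.141, 0.002, -0.034]
contact_force: [0.8, 0.2, -0.0]
opening: 0.999
```

Emit:
drive_tool:
  deltas:
    - [0, 0, 0, 0]
    - [0, 0, 0, 0]
    - [0, 0, 0, 0]
    - [0, 0, 0, 0]
    - [0, 0, 0, 0]
    - [0, 0, 0, 0]
    - [0, 0, 0, 0]
    - [0, 0, 0, 0]
    - [0, 0, 0, 0]
  jaw: 1
  force: 25

```text
clock: 5.9
eef_pos: [543.1, -288.3, 152.7]
tcp_rot: [3.141, -0.001, -0.035]
contact_force: [-0.0, -1.7, 5.4]
opening: 0.202
```

Gripped at an opening of 17 mm. I'll line up with the tray, lift 3 mm, and push the head against the tray's near rim to pivot the brush in the jaws.

Emit:
drive_tool:
  deltas:
    - [0, 0, -0.3, 0]
    - [0, 0, 0, -0.09]
    - [0, 0, 0, -0.09]
    - [0, 0, 0, 0]
    - [-0.4, 0, 0, 0]
    - [-0.4, 0, 0, 0]
    - [-0.4, 0, 0, 0]
    - [-0.4, 0, 0, 0]
    - [-0.4, 0, 0, 0]
    - [0, 0, 0, 0]

```text
clock: 6.73
eef_pos: [522.0, -291.0, 155.2]
tcp_rot: [-3.141, 0.001, 0.144]
contact_force: [-0.0, -0.5, -1.7]
opening: 0.208
```

Emit:
drive_tool:
  deltas:
    - [-0.4, 0, 0, 0]
    - [-0.4, 0, 0, 0]
    - [-0.4, 0, 0, 0]
    - [-0.4, 0, 0, 0]
    - [-0.4, 0, 0, 0]
    - [-0.4, 0, 0, 0]
    - [0, 0, 0, 0]

```text
clock: 7.32
eef_pos: [498.6, -294.5, 155.4]
tcp_rot: [3.142, 0.0, 0.144]
contact_force: [2.3, -0.6, -0.5]
opening: 0.21
```

```bash
python3 go.py 542.8 -288.6 152 0.15
python3 - <<'E'
from h import *
from rig import cams
p,d=cams.grab_frame("scene"); cv2.imwrite("pics/s2.png",cv2.resize(cv2.cvtColor(p,cv2.COLOR_RGB2BGR)[150:330,40:280],None,fx=3,fy=3,interpolation=2))
E
```

```text
clk 7.32 pos [ 498.6 -294.5  155.4] rot [3.142 0.    0.144] F [ 2.35 -0.64 -0.51] open 0.21
tool dx,dy,dz cm 4.45 0.05 0.34 turn -0.006
```

View pics/s2.png

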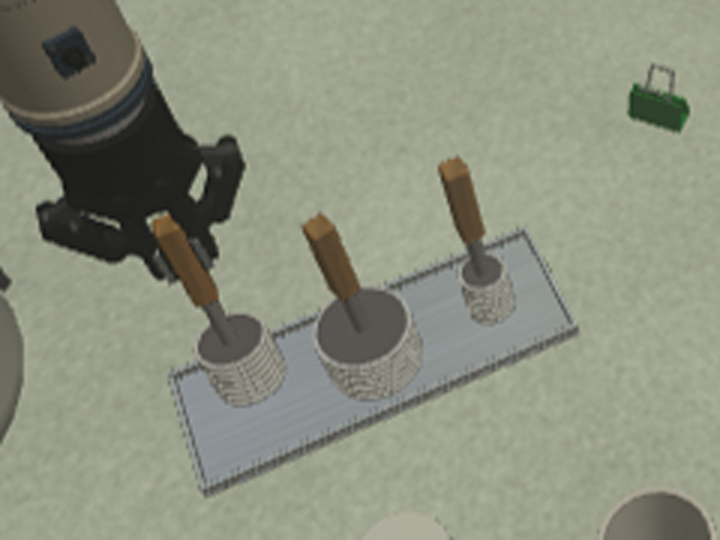

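The brush is held and starting to tilt, with its handle at (185,260) and its head against the near rim at (240,360). The other brushes are untouched. Continuing.

Emit:
drive_tool:
  deltas:
    - [-0.4, 0, 0, 0]
    - [-0.4, 0, 0, 0]
    - [-0.4, 0, 0, 0]
    - [-0.4, 0, 0, 0]
    - [-0.4, 0, 0, 0]
    - [-0.4, 0, 0.05, 0]
    - [-0.4, 0, 0.05, 0]
    - [-0.4, 0, 0.05, 0]
    - [-0.4, 0, 0.05, 0]
    - [-0.4, 0, 0.05, 0]
    - [-0.4, 0, 0.05, 0]
    - [0, 0, 0, 0]

```text
clock: 8.37
eef_pos: [454.9, -300.7, 152.1]
tcp_rot: [-3.141, 0.001, 0.145]
contact_force: [0.3, -0.3, -0.4]
opening: 0.208
```

```bash
cat > tilt.py <<'E'
# brush axis from scene-camera depth: handle (wood) points near TCP, head (pale) points
from h import *
from rig import r,cams
import sys
s=r.sense(); p0=s["eef_pos"]; yaw=s["tcp_rot"][2]
c=cams.camera_params("scene"); p,d=cams.grab_frame("scene"); np.savez(sys.argv[1]+".npz",p=p,d=d,**c)
W,H=cloud(p,d,c); D=W-p0
ex=np.array([np.cos(yaw),np.sin(yaw),0]); ey=np.array([-ex[1],ex[0],0])
X,Y,Z=D@ex,D@ey,D[...,2]
wood=(H[...,0]>4)&(H[...,0]<20)&(H[...,1]>90)&(np.hypot(X,Y)<60)&(abs(Y)<20)&(Z>-70)&(Z<45)
# visible top side edges: fit centre line by PCA
q=np.c_[X[wood],Y[wood],Z[wood]]; u=np.linalg.svd(q-q.mean(0))[2][0]; u*=np.sign(u[2])
print("clk",s["clock"],"pos",p0.round(1),"F",s["contact_force"].round(2),"wood",len(q),"mean",q.mean(0).round(1),"axis",u.round(3),"tilt",np.arctan2(-u[0],u[2]).round(3),"side",np.arctan2(u[1],u[2]).round(3))
E
python3 tilt.py s3
```

```text
clk 8.3667 pos [ 454.9 -300.7  152.1] F [ 0.3  -0.28 -0.36] wood 303 mean [11.8  0.9 -0.9] axis [-0.424 -0.023  0.905] tilt 0.438 side -0.025
```

The tilt is about 0.44. I'll grip a little firmer, lift clear of the other handles, and carry it to the bin.

Emit:
drive_tool:
  deltas:
    - [0, 0, 0, 0]
    - [0.3, 0, -0.2, 0]
    - [0.3, 0, -1.0, 0]
    - [0, 0, -2.0, 0]
    - [0, 0, -2.6, 0]
    - [0, 0, -2.8, 0]
    - [0, 0, -2.8, 0]
    - [0, 0, -2.8, 0]
    - [0, 0, -2.8, 0]
    - [0, 0, -2.6, 0]
    - [0, 0, -1.6, 0]
    - [0, 0, -0.8, 0]
  jaw: 1
  force: 40

```text
clock: 9.42
eef_pos: [462.5, -300.1, 375.9]
tcp_rot: [3.139, -0.003, 0.145]
contact_force: [0.3, -0.2, -1.0]
opening: 0.207
```

```bash
python3 go.py 577.4 117.8 340 0.564
```

```text
clk 9.42 pos [ 462.5 -300.1  375.9] rot [ 3.139e+00 -3.000e-03  1.450e-01] F [ 0.26 -0.16 -0.99] open 0.207
tool dx,dy,dz cm 17.42 -39.69 3.59 turn -0.419
```

Emit:
drive_tool:
  deltas:
    - [0.6, -1.5, 0, 0]
    - [1.2, -2.7, 0, 0]
    - [1.4, -3.2, 0, 0]
    - [1.4, -3.2, 0, 0]
    - [1.4, -3.2, 0, 0]
    - [1.4, -3.2, 0, 0]
    - [1.4, -3.2, 0, 0]
    - [1.4, -3.2, 0, 0]
    - [1.4, -3.2, 0, 0]
    - [1.4, -3.2, 0, 0]
    - [1.4, -3.2, 0, 0]
    - [1.4, -3.2, 0, 0]

```text
clock: 10.42
eef_pos: [565.5, 83.0, 371.9]
tcp_rot: [3.141, 0.001, 0.145]
contact_force: [0.6, -0.3, -1.2]
opening: 0.209
```

Emit:
drive_tool:
  deltas:
    - [1.2, -2.4, 0, 0]
    - [0.4, -1.1, 0, 0]
    - [0, 0, 0, -0.1]
    - [0, 0, 0, -0.11]
    - [0, 0, 0, -0.11]
    - [0, 0, 0, -0.1]
    - [0, 0, 1.2, 0]
    - [0, 0, 1.2, 0]
    - [0, 0, 1.2, 0]
    - [0, 0, 0, 0]
    - [0, 0, 0, 0]

```text
clock: 11.33
eef_pos: [575.9, 117.8, 334.7]
tcp_rot: [-3.141, 0.003, 0.563]
contact_force: [-0.7, -0.4, -0.1]
opening: 0.204
```

```bash
python3 go.py 577.4 117.8 271 0.564; python3 tilt.py s4; python3 - <<'E'
from h import *
p,W,H=load("s4"); cv2.imwrite("pics/s4.png",cv2.resize(cv2.cvtColor(p,cv2.COLOR_RGB2BGR)[100:320,260:420],None,fx=2.7,fy=2.7,interpolation=2))
# head points & bin red in housing frame
from rig import r
ax=np.deg2rad(32.3); ex=np.array([np.cos(ax),np.sin(ax)]);ey=np.array([-ex[1],ex[0]]);o=np.array([640.9,158.])
f=W[...,:2]-o; x=f@ex;y=f@ey;z=W[...,2]
g=np.isfinite(z)&(H[...,1]<70)&(abs(y)<45)&(z>175)&(z<250)&(x>-70)&(x<45)
print("head pts",g.sum(),"x",np.percentile(x[g],[1,50,99]).round(1),"y",np.percentile(y[g],[1,50,99]).round(1),"z",np.percentile(z[g],[1,50,99]).round(1))
E
```

```text
clk 11.33 pos [575.9 117.8 334.7] rot [-3.141e+00  3.000e-03  5.630e-01] F [-0.67 -0.42 -0.08] open 0.204
tool dx,dy,dz cm 0.13 0.08 6.37 turn -0.001
clk 11.3333 pos [575.9 117.8 334.7] F [-0.67 -0.42 -0.08] wood 258 mean [ 16.5  -2.3 -14.2] axis [-0.325  0.138  0.936] tilt 0.334 side 0.146
head pts 736 x [-55.3 -17.9   7.8] y [-26.1 -12.4  24.1] z [201.5 235.1 249.7]
```

View pics/s4.png

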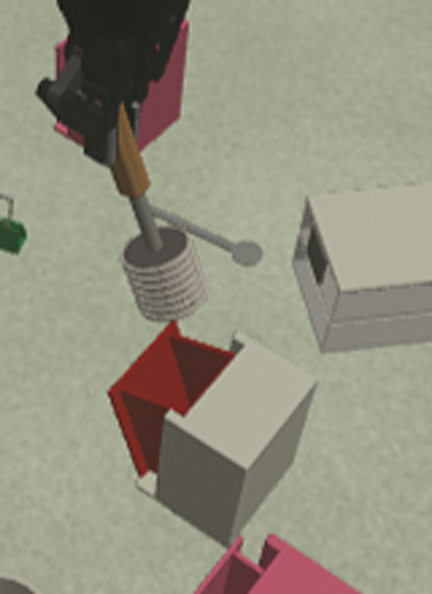

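```bash
cat > disc.py <<'E'
import sys
from h import *
p,W,H=load(sys.argv[1]); u0,v0,u1,v1=map(int,sys.argv[2:6])
ax=np.deg2rad(32.3); ex=np.array([np.cos(ax),np.sin(ax)]);ey=np.array([-ex[1],ex[0]]);o=np.array([640.9,158.])
f=W[...,:2]-o; P=np.stack([f@ex,f@ey,W[...,2]],-1)
m=np.zeros(p.shape[:2],bool); m[v0:v1,u0:u1]=1
g=m&(H[...,2]<115)&(H[...,1]<60)&np.isfinite(W[...,2])
n,l,st,_=cv2.connectedComponentsWithStats(g.astype(np.uint8)); i=1+np.argmax(st[1:,4]); g=l==i
k=cv2.erode(g.astype(np.uint8),np.ones((3,3)))>0
q=P[k]
for _ in range(3):
    c=q.mean(0); w=np.linalg.svd(q-c)[2][2]; w*=np.sign(w[2]); e=abs((q-c)@w); q=q[e<2.5]
print("disc n",g.sum(),k.sum(),len(q),"centre",c.round(1),"normal",w.round(3),"tilt",np.arctan2(-w[0],w[2]).round(3),"side",np.arctan2(w[1],w[2]).round(3))
a=P[g]; print("ext",a.min(0).round(1),a.max(0).round(1), st[i])
E
python3 disc.py s4 300 180 340 200
```

```text
disc n 329 205 50 centre [-35.5   1.3 245.9] normal [-0.758  0.337  0.558] tilt 0.937 side 0.544
ext [-161.3  -21.     0.2] [-14.9 221.6 277.5] [306 180  34  20 329]
```

```bash
cat > disc.py <<'E'
import sys
from h import *
ax=np.deg2rad(32.3); ex=np.array([np.cos(ax),np.sin(ax)]);ey=np.array([-ex[1],ex[0]]);o=np.array([640.9,158.])
def disc(name,gx,gz,t=.44):
    """plane of the head's top disc (50 mm up brush); gx,gz: grip point in housing frame"""
    p,W,H=load(name); f=W[...,:2]-o; P=np.stack([f@ex,f@ey,W[...,2]],-1)
    e=np.array([gx+100*np.sin(t),0,gz-100*np.cos(t)]); n0=np.array([-np.sin(t),0,np.cos(t)])
    D=P-e; h=D@n0; rr=np.linalg.norm(D-h[...,None]*n0,axis=-1)
    k=(abs(h)<12)&(rr<24)&(rr>7)&(H[...,2]<120)&(H[...,1]<70)
    q=P[k]
    for th in(6,4,3,2.5):
        c=q.mean(0); w=np.linalg.svd(q-c)[2][2]; w*=np.sign(w[2]); q=q[abs((q-c)@w)<th]
    print("disc",k.sum(),len(q),"c",c.round(1),"expected",e.round(1),"tilt",np.arctan2(-w[0],w[2]).round(3),"side",np.arctan2(w[1],w[2]).round(3))
    s=(h>-50)&(h<-4)&(rr<34)&(H[...,1]<70); a=D[s]; print(" head side n",s.sum(),"y",np.percentile(a[:,1],[1,99]).round(1),"perp max",np.percentile(a@[np.cos(t),0,np.sin(t)],[50,95,99]).round(1),"along min",np.percentile(h[s],[1,3]).round(1))
if __name__=="__main__": disc(sys.argv[1],*map(float,sys.argv[2:]))
E
python3 disc.py s4 -76.4 336.7
```

```text
disc 205 194 c [-32.5  -1.2 245. ] expected [-33.8   0.  246.2] tilt 0.414 side 0.005
 head side n 499 y [-26.2  17.4] perp max [16.6 24.3 25.6] along min [-49.5 -48.4]
```

The plane of the head's top disc gives a tilt of about 0.42, with the centre within 1.5 mm of where it should be. In the picture the brush, head at (165,275), hangs in line with the mouth at (170,370). Going down and entering about 30 mm.

Emit:
drive_tool:
  deltas:
    - [0.1, 0.1, 1.5, 0]
    - [0, 0, 2.0, 0]
    - [0, 0, 1.5, 0]
    - [0, 0, 1.0, 0]
    - [0, 0, 0.4, 0]
    - [0.3, 0, 0.7, 0]
    - [0.3, 0, 0.8, 0]
    - [0.3, 0, 0.8, 0]
    - [0.3, 0, 0.7, 0]
    - [0, 0, 0, 0]

```text
clock: 12.22
eef_pos: [588.0, 124.4, 240.7]
tcp_rot: [-3.141, 0.002, 0.565]
contact_force: [-0.5, 0.1, -1.4]
opening: 0.204
```

Emit:
drive_tool:
  deltas:
    - [0.2, 0, 0.5, 0]
    - [0.2, 0, 0.5, 0]
    - [0.2, 0, 0.5, 0]
    - [0.2, 0, 0.6, 0]
    - [0, 0, 0, 0]
    - [0, 0, 0, 0]

```text
clock: 12.72
eef_pos: [594.7, 128.5, 220.8]
tcp_rot: [-3.141, 0.001, 0.565]
contact_force: [0.3, 0.4, -0.8]
opening: 0.207
```

```bash
cat > hp.py <<'E'
import sys
from rig import r
from disc import *
s=r.sense(); p=s["eef_pos"]; d=p[:2]-o; F=s["contact_force"]
gx,gy,gz=d@ex,d@ey,p[2]+2
th=float(sys.argv[1]) if len(sys.argv)>1 else .45
t=float(sys.argv[2]) if len(sys.argv)>2 else th
b=np.array([gx+150*np.sin(t),gz-150*np.cos(t)-8])   # head bottom centre rel. hinge
bx=b[0]*np.cos(th)+b[1]*np.sin(th); bz=-b[0]*np.sin(th)+b[1]*np.cos(th)
print("clk %.2f grip hx %.1f hy %.1f z %.1f | bottom centre: from wall %.1f (27=touch), above floor %.1f | F hx %.2f hy %.2f z %.2f normal(wall) %.2f yaw %.3f"%(s["clock"],gx,gy,gz,bx-4,bz-5,F[:2]@ex,F[:2]@ey,F[2],(F[:2]@ex)*np.cos(th)+F[2]*np.sin(th),s["tcp_rot"][2]))
E
python3 hp.py .37 .43; python3 hp.py .45 .43; python3 tilt.py s5 >/dev/null; python3 - <<'E'
from h import *
p,W,H=load("s5"); cv2.imwrite("pics/s5.png",cv2.resize(cv2.cvtColor(p,cv2.COLOR_RGB2BGR)[170:320,270:400],None,fx=4,fy=4,interpolation=2))
E
```

```text
clk 12.72 grip hx -54.8 hy -0.3 z 222.8 | bottom centre: from wall 31.5 (27=touch), above floor 65.4 | F hx 0.42 hy 0.19 z -0.78 normal(wall) 0.11 yaw 0.565
clk 12.72 grip hx -54.8 hy -0.3 z 222.8 | bottom centre: from wall 37.0 (27=touch), above floor 62.3 | F hx 0.42 hy 0.19 z -0.78 normal(wall) 0.04 yaw 0.565
```

View pics/s5.png

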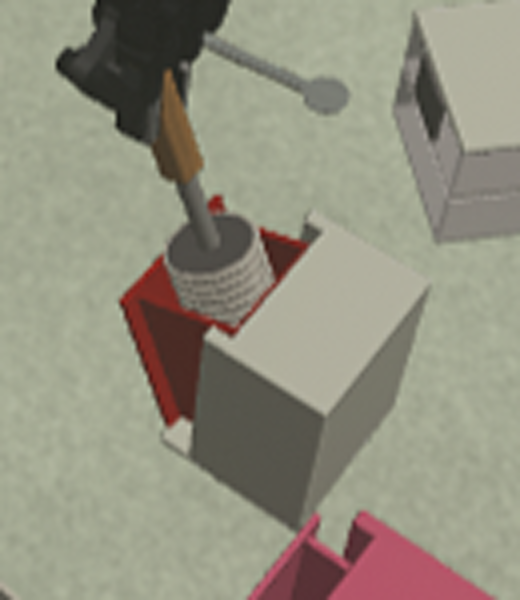

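The head is inside the mouth, at (220,270), without contact. Now pulling it toward the robot to swing the bin to its stop.

Emit:
drive_tool:
  deltas:
    - [-0.2, 0, 0, 0]
    - [-0.2, 0, 0, 0]
    - [-0.2, 0, 0, 0]
    - [-0.2, 0, 0, 0]
    - [0, 0, 0, 0]
    - [0, 0, 0, 0]

```text
clock: 13.27
eef_pos: [588.1, 124.1, 221.5]
tcp_rot: [3.141, -0.0, 0.565]
contact_force: [0.2, 0.1, -1.2]
opening: 0.201
```

Emit:
drive_tool:
  deltas:
    - [-0.1, 0, 0, 0]
    - [-0.1, 0, 0, 0]
    - [0, 0, 0, 0]
    - [0, 0, 0, 0]

```text
clock: 13.6
eef_pos: [586.5, 123.1, 221.3]
tcp_rot: [3.142, -0.0, 0.565]
contact_force: [0.5, 0.3, -0.4]
opening: 0.203
```

```bash
python3 hp.py .45 .43
```

```text
clk 13.60 grip hx -64.6 hy -0.4 z 223.3 | bottom centre: from wall 28.5 (27=touch), above floor 67.0 | F hx 0.59 hy -0.00 z -0.38 normal(wall) 0.37 yaw 0.565
```

Emit:
drive_tool:
  deltas:
    - [-0.1, 0, 0, 0]
    - [-0.1, 0, 0, 0]
    - [0, 0, 0, 0]
    - [0, 0, 0, 0]

```text
clock: 13.93
eef_pos: [584.7, 122.0, 221.3]
tcp_rot: [3.142, 0.0, 0.565]
contact_force: [1.2, 1.2, -1.0]
opening: 0.204
```

Emit:
drive_tool:
  deltas:
    - [-0.1, 0, 0, 0]
    - [-0.1, 0, 0, 0]
    - [0, 0, 0, 0]
    - [0, 0, 0, 0]

```text
clock: 14.27
eef_pos: [583.3, 121.1, 221.5]
tcp_rot: [3.141, -0.001, 0.565]
contact_force: [2.5, 2.0, -1.0]
opening: 0.206
```

```bash
python3 hp.py .45 .43; python3 tilt.py s6; python3 - <<'E'
from disc import *
from rig import r
p=r.sense()["eef_pos"]; d=p[:2]-o; disc("s6",d@ex,p[2]+2)
E
```

```text
clk 14.27 grip hx -68.4 hy -0.4 z 223.5 | bottom centre: from wall 25.2 (27=touch), above floor 68.8 | F hx 3.17 hy 0.39 z -0.98 normal(wall) 2.43 yaw 0.565
clk 14.2667 pos [583.3 121.1 221.5] F [ 2.48  2.02 -0.98] wood 189 mean [ 16.8  -2.3 -13.9] axis [-0.335  0.148  0.931] tilt 0.345 side 0.158
disc 188 180 c [-24.2  -1.7 131.8] expected [-25.8   0.  133. ] tilt 0.411 side -0.0
 head side n 257 y [-27.3  18.4] perp max [19.3 26.1 27.3] along min [-37.2 -33.6]
```

The bin is at its stop and contact is light, about 2.5 N. Backing off 3 mm and going down the slant.

Emit:
drive_tool:
  deltas:
    - [0.3, 0, 0, 0]
    - [0.22, 0, 0.45, 0]
    - [0.28, 0, 0.58, 0]
    - [0.28, 0, 0.58, 0]
    - [0.28, 0, 0.58, 0]
    - [0.28, 0, 0.58, 0]
    - [0.28, 0, 0.58, 0]
    - [0.28, 0, 0.58, 0]
    - [0.28, 0, 0.58, 0]
    - [0.22, 0, 0.45, 0]
    - [0.1, 0, 0.2, 0]
    - [0, 0, 0, 0]

```text
clock: 15.32
eef_pos: [606.6, 136.0, 169.0]
tcp_rot: [-3.141, 0.001, 0.565]
contact_force: [-0.4, -0.2, -1.0]
opening: 0.205
```

```bash
python3 hp.py .45 .43; python3 hp.py .45 .45
```

```text
clk 15.32 grip hx -40.7 hy -0.2 z 171.0 | bottom centre: from wall 27.2 (27=touch), above floor 9.5 | F hx -0.48 hy 0.01 z -1.00 normal(wall) -0.86 yaw 0.565
clk 15.32 grip hx -40.7 hy -0.2 z 171.0 | bottom centre: from wall 30.2 (27=touch), above floor 9.5 | F hx -0.48 hy 0.01 z -1.00 normal(wall) -0.86 yaw 0.565
```

Emit:
drive_tool:
  deltas:
    - [0.12, 0, 0.25, 0]
    - [0.12, 0, 0.25, 0]
    - [0.1, 0, 0.2, 0]
    - [0, 0, 0, 0]
    - [0, 0, 0, 0]

```text
clock: 15.73
eef_pos: [609.6, 137.8, 162.6]
tcp_rot: [-3.142, 0.0, 0.565]
contact_force: [0.4, -0.2, -1.3]
opening: 0.206
```

Emit:
drive_tool:
  deltas:
    - [0.05, 0, 0.1, 0]
    - [0, 0, 0, 0]
    - [0.05, 0, 0.1, 0]
    - [0, 0, 0, 0]

```text
clock: 16.07
eef_pos: [610.6, 138.3, 161.2]
tcp_rot: [3.141, -0.0, 0.565]
contact_force: [-0.8, -0.4, 2.9]
opening: 0.204
```

```bash
python3 hp.py .45 .43
```

```text
clk 16.07 grip hx -36.1 hy -0.4 z 163.2 | bottom centre: from wall 28.0 (27=touch), above floor 0.5 | F hx -0.96 hy 0.07 z 2.94 normal(wall) 0.42 yaw 0.565
```

Floor contact is confirmed, and the geometry gives 0.5 mm above the floor. Now pressing onto the front wall.

Emit:
drive_tool:
  deltas:
    - [-0.1, 0, 0.03, 0]
    - [0, 0, 0, 0]
    - [-0.1, 0, 0.03, 0]
    - [0, 0, 0, 0]
    - [0, 0, 0, 0]

```text
clock: 16.48
eef_pos: [609.6, 137.7, 160.9]
tcp_rot: [3.141, -0.002, 0.565]
contact_force: [0.1, 1.1, 5.1]
opening: 0.205
```

```bash
python3 hp.py .45 .43
```

```text
clk 16.48 grip hx -37.3 hy -0.5 z 162.9 | bottom centre: from wall 26.8 (27=touch), above floor 0.8 | F hx 0.70 hy 0.91 z 5.13 normal(wall) 2.86 yaw 0.565
```

Solving for the contacts gives about 3.3 N on the wall and some floor force. Starting stroke 1 upward along the slant.

Emit:
drive_tool:
  deltas:
    - [-0.09, 0, -0.18, 0]
    - [-0.17, 0, -0.36, 0]
    - [-0.17, 0, -0.36, 0]
    - [-0.17, 0, -0.36, 0]
    - [-0.09, 0, -0.18, 0]
    - [0, 0, 0, 0]

```text
clock: 16.98
eef_pos: [603.1, 133.5, 175.2]
tcp_rot: [3.141, -0.001, 0.565]
contact_force: [1.6, 1.6, 2.3]
opening: 0.204
```

```bash
sed -i 's/+F\[2\]\*np.sin/+(F[2]+1)*np.sin/' hp.py; python3 hp.py .45 .43
```

```text
clk 16.98 grip hx -45.1 hy -0.5 z 177.2 | bottom centre: from wall 26.0 (27=touch), above floor 17.0 | F hx 2.19 hy 0.45 z 2.32 normal(wall) 3.42 yaw 0.565
```

Emit:
drive_tool:
  deltas:
    - [-0.08, 0, -0.18, 0]
    - [-0.17, 0, -0.36, 0]
    - [-0.17, 0, -0.36, 0]
    - [-0.17, 0, -0.36, 0]
    - [-0.17, 0, -0.36, 0]
    - [-0.08, 0, -0.18, 0]
    - [0, 0, 0, 0]

```text
clock: 17.57
eef_pos: [595.6, 128.9, 193.1]
tcp_rot: [3.141, -0.0, 0.565]
contact_force: [0.6, 0.9, 0.4]
opening: 0.205
```

```bash
python3 hp.py .45 .43
```

```text
clk 17.57 grip hx -53.8 hy -0.4 z 195.1 | bottom centre: from wall 25.9 (27=touch), above floor 36.9 | F hx 1.00 hy 0.48 z 0.36 normal(wall) 1.49 yaw 0.565
```

Emit:
drive_tool:
  deltas:
    - [-0.11, 0, -0.18, 0]
    - [-0.19, 0, -0.36, 0]
    - [-0.19, 0, -0.36, 0]
    - [-0.18, 0, -0.36, 0]
    - [-0.17, 0, -0.36, 0]
    - [-0.08, 0, -0.18, 0]
    - [0, 0, 0, 0]

```text
clock: 18.15
eef_pos: [587.8, 123.9, 211.1]
tcp_rot: [3.141, 0.0, 0.565]
contact_force: [0.5, 0.3, 0.9]
opening: 0.203
```

```bash
python3 hp.py .45 .43; python3 tilt.py s7 >/dev/null; python3 - <<'E'
from disc import *
from rig import r
p=r.sense()["eef_pos"]; d=p[:2]-o; disc("s7",d@ex,p[2]+2)
E
```

```text
clk 18.15 grip hx -63.1 hy -0.4 z 213.1 | bottom centre: from wall 25.4 (27=touch), above floor 57.1 | F hx 0.60 hy -0.02 z 0.87 normal(wall) 1.36 yaw 0.565
disc 192 184 c [-18.6  -1.5 121.6] expected [-20.4   0.  122.3] tilt 0.429 side 0.01
 head side n 146 y [-27.1  15.2] perp max [19.8 25.7 26.8] along min [-24.8 -23.5]
```

Stroke 1 is done. The head top is about 105 mm above the floor, past the 100 mm mouth edge, and contact is kept at about 1.4 N. Going down while still pressed.

Emit:
drive_tool:
  deltas:
    - [-0.06, 0, 0, 0]
    - [0.1, 0, 0.2, 0]
    - [0.2, 0, 0.4, 0]
    - [0.2, 0, 0.4, 0]
    - [0.2, 0, 0.4, 0]
    - [0.2, 0, 0.4, 0]
    - [0.2, 0, 0.4, 0]
    - [0.1, 0, 0.2, 0]
    - [0, 0, 0, 0]

```text
clock: 18.95
eef_pos: [597.7, 130.4, 185.7]
tcp_rot: [-3.141, 0.0, 0.565]
contact_force: [2.6, 1.9, -0.7]
opening: 0.208
```

```bash
python3 hp.py .45 .43
```

```text
clk 18.95 grip hx -51.2 hy -0.2 z 187.7 | bottom centre: from wall 25.0 (27=touch), above floor 29.1 | F hx 3.23 hy 0.17 z -0.71 normal(wall) 3.04 yaw 0.565
```

Emit:
drive_tool:
  deltas:
    - [0.1, 0, 0.18, 0]
    - [0.19, 0, 0.36, 0]
    - [0.19, 0, 0.36, 0]
    - [0.19, 0, 0.36, 0]
    - [0.19, 0, 0.36, 0]
    - [0.1, 0, 0.18, 0]
    - [0, 0, 0, 0]

```text
clock: 19.53
eef_pos: [605.6, 135.4, 167.7]
tcp_rot: [-3.141, 0.001, 0.565]
contact_force: [1.4, 1.3, -1.3]
opening: 0.205
```

```bash
python3 hp.py .45 .43
```

```text
clk 19.53 grip hx -41.9 hy -0.2 z 169.7 | bottom centre: from wall 25.6 (27=touch), above floor 8.9 | F hx 1.82 hy 0.34 z -1.27 normal(wall) 1.52 yaw 0.565
```

Emit:
drive_tool:
  deltas:
    - [0.08, 0, 0.2, 0]
    - [0.08, 0, 0.2, 0]
    - [0.08, 0, 0.2, 0]
    - [0.04, 0, 0.1, 0]
    - [0.02, 0, 0.06, 0]
    - [0, 0, 0, 0]
    - [0, 0, 0, 0]

```text
clock: 20.12
eef_pos: [608.4, 137.0, 160.9]
tcp_rot: [3.142, -0.0, 0.565]
contact_force: [1.5, 1.0, -2.1]
opening: 0.208
```

```bash
python3 hp.py .45 .43
```

```text
clk 20.12 grip hx -38.6 hy -0.4 z 162.9 | bottom centre: from wall 25.6 (27=touch), above floor 1.3 | F hx 1.80 hy 0.05 z -2.09 normal(wall) 1.14 yaw 0.565
```

Emit:
drive_tool:
  deltas:
    - [0.02, 0, 0.08, 0]
    - [0, 0, 0, 0]
    - [0.01, 0, 0.06, 0]
    - [0, 0, 0, 0]

```text
clock: 20.45
eef_pos: [608.8, 137.2, 160.7]
tcp_rot: [3.141, -0.001, 0.565]
contact_force: [-2.2, 0.3, 9.1]
opening: 0.199
```

```bash
python3 hp.py .45 .43
```

```text
clk 20.45 grip hx -38.2 hy -0.4 z 162.7 | bottom centre: from wall 25.9 (27=touch), above floor 0.9 | F hx -1.72 hy 1.42 z 9.13 normal(wall) 2.85 yaw 0.565
```

Floor reached again with the wall contact kept. Stroke 2 upward.

Emit:
drive_tool:
  deltas:
    - [-0.09, 0, -0.14, 0]
    - [-0.17, 0, -0.36, 0]
    - [-0.17, 0, -0.36, 0]
    - [-0.17, 0, -0.36, 0]
    - [-0.09, 0, -0.18, 0]
    - [0, 0, 0, 0]

```text
clock: 20.95
eef_pos: [602.9, 133.4, 174.3]
tcp_rot: [3.141, -0.001, 0.565]
contact_force: [2.0, 0.8, 2.1]
opening: 0.208
```

```bash
python3 hp.py .45 .43
```

```text
clk 20.95 grip hx -45.2 hy -0.5 z 176.3 | bottom centre: from wall 25.5 (27=touch), above floor 16.2 | F hx 2.08 hy -0.41 z 2.15 normal(wall) 3.24 yaw 0.565
```

Emit:
drive_tool:
  deltas:
    - [-0.09, 0, -0.18, 0]
    - [-0.17, 0, -0.36, 0]
    - [-0.17, 0, -0.36, 0]
    - [-0.18, 0, -0.36, 0]
    - [-0.18, 0, -0.36, 0]
    - [-0.09, 0, -0.18, 0]
    - [0, 0, 0, 0]

```text
clock: 21.53
eef_pos: [595.1, 128.6, 192.1]
tcp_rot: [3.141, -0.0, 0.565]
contact_force: [1.2, 0.1, 0.2]
opening: 0.206
```

```bash
python3 hp.py .45 .43
```

```text
clk 21.53 grip hx -54.4 hy -0.4 z 194.1 | bottom centre: from wall 25.0 (27=touch), above floor 36.3 | F hx 1.11 hy -0.57 z 0.21 normal(wall) 1.52 yaw 0.565
```

Emit:
drive_tool:
  deltas:
    - [-0.12, 0, -0.18, 0]
    - [-0.2, 0, -0.36, 0]
    - [-0.19, 0, -0.36, 0]
    - [-0.19, 0, -0.36, 0]
    - [-0.18, 0, -0.36, 0]
    - [-0.12, 0, -0.24, 0]
    - [0, 0, 0, 0]

```text
clock: 22.12
eef_pos: [586.8, 123.2, 210.9]
tcp_rot: [3.141, -0.0, 0.565]
contact_force: [0.1, 1.0, 1.2]
opening: 0.207
```

```bash
python3 hp.py .45 .43; python3 tilt.py s8 >/dev/null; python3 - <<'E'
from disc import *
from rig import r
p=r.sense()["eef_pos"]; d=p[:2]-o; disc("s8",d@ex,p[2]+2)
E
```

```text
clk 22.12 grip hx -64.3 hy -0.5 z 212.9 | bottom centre: from wall 24.2 (27=touch), above floor 57.5 | F hx 0.60 hy 0.79 z 1.20 normal(wall) 1.50 yaw 0.565
disc 196 187 c [-19.3  -1.4 121.7] expected [-21.7   0.  122.1] tilt 0.429 side 0.004
 head side n 156 y [-27.4  16.6] perp max [20.7 26.7 28.7] along min [-25.1 -24.1]
```

Both strokes are done, with the head top about 105 mm up the wall and contact at about 1.5 N. Withdrawing along the slant.

Emit:
drive_tool:
  deltas:
    - [0.2, 0, 0, 0]
    - [0.1, 0, -0.3, 0]
    - [-0.3, 0, -0.7, 0]
    - [-0.5, 0, -1.1, 0]
    - [-0.6, 0, -1.4, 0]
    - [-0.7, 0, -1.6, 0]
    - [-0.7, 0, -1.6, 0]
    - [-0.3, 0, -2.0, 0]
    - [0, 0, -2.5, 0]
    - [0, 0, -2.8, 0]
    - [0, 0, -2.0, 0]
    - [0, 0, -0.6, 0]

```text
clock: 23.17
eef_pos: [563.8, 108.3, 381.3]
tcp_rot: [3.139, -0.006, 0.565]
contact_force: [0.4, 0.4, -0.7]
opening: 0.201
```

```bash
python3 go.py 462.5 -300.1 375 0.145
```

```text
clk 23.17 pos [563.8 108.3 381.3] rot [ 3.139 -0.006  0.565] F [ 0.38  0.39 -0.73] open 0.201
tool dx,dy,dz cm -30.41 29.08 0.63 turn 0.42
```

Emit:
drive_tool:
  deltas:
    - [-1.2, 1.1, 0, 0]
    - [-2.4, 2.1, 0, 0]
    - [-2.8, 2.5, 0, 0]
    - [-2.8, 2.5, 0, 0]
    - [-2.8, 2.5, 0, 0]
    - [-2.8, 2.5, 0, 0]
    - [-2.8, 2.5, 0, 0]
    - [-2.8, 2.5, 0, 0]
    - [-2.8, 2.5, 0, 0]
    - [-2.8, 2.5, 0, 0]
    - [-2.8, 2.5, 0, 0]
    - [-2.4, 2.1, 0, 0]

```text
clock: 24.17
eef_pos: [446.7, -295.3, 376.0]
tcp_rot: [-3.141, 0.001, 0.564]
contact_force: [0.2, 1.0, -2.1]
opening: 0.207
```

Emit:
drive_tool:
  deltas:
    - [-0.7, 0.6, 0, 0]
    - [0, 0, 0, 0.1]
    - [0, 0, 0, 0.11]
    - [0, 0, 0, 0.11]
    - [0, 0, 0, 0.1]
    - [0, 0, 2.0, 0]
    - [0, 0, 2.8, 0]
    - [0, 0, 2.8, 0]
    - [0, 0, 2.8, 0]
    - [0, 0, 2.6, 0]
    - [0, 0, 2.0, 0]
    - [0, 0, 0, 0]

```text
clock: 25.17
eef_pos: [443.2, -300.0, 222.0]
tcp_rot: [-3.136, 0.005, 0.145]
contact_force: [-0.5, 0.6, -1.4]
opening: 0.202
```

```bash
python3 go.py 446.4 -302.7 157.6 0.145; python3 tilt.py s9; python3 - <<'E'
import disc
from disc import *
from rig import r
# same disc fit, but in the tray frame (slot centre as origin)
yaw=.15; disc.ex=np.array([np.cos(yaw),np.sin(yaw)]);disc.ey=np.array([-disc.ex[1],disc.ex[0]]);disc.o=np.array([542.8,-288.6])
p=r.sense()["eef_pos"]; d=p[:2]-disc.o; disc.disc("s9",d@disc.ex,p[2]+2)
# rim top points near the slot
P,W,H=load("s9"); f=W[...,:2]-disc.o; x=f@disc.ex; y=f@disc.ey; z=W[...,2]
g=(abs(y+5)<22)&(z>10)&(z<18)&(x>-65)&(x<70); print("rim x", np.histogram(x[g],bins=range(-65,75,5)))
E
```

```text
clk 25.17 pos [ 443.2 -300.   222. ] rot [-3.136  0.005  0.145] F [-0.47  0.58 -1.41] open 0.202
tool dx,dy,dz cm 0.28 0.31 6.44 turn 0.0
clk 25.1667 pos [ 443.2 -300.   222. ] F [-0.47  0.58 -1.41] wood 347 mean [12.1  0.9 -0.9] axis [-0.411 -0.02   0.911] tilt 0.424 side -0.022Traceback (most recent call last):
  File "<stdin>", line 6, in <module>
AttributeError: 'function' object has no attribute 'disc'
```

```bash
cat > td.py <<'E'
# tray frame: disc fit and rim/head check on a saved scene frame
import sys, disc as m
from h import *
from rig import r
yaw=.15; m.ex=np.array([np.cos(yaw),np.sin(yaw)]);m.ey=np.array([-m.ex[1],m.ex[0]]);m.o=np.array([542.8,-288.6])
p=r.sense()["eef_pos"]; d=p[:2]-m.o; print("grip tray x %.1f y %.1f z %.1f"%(d@m.ex,d@m.ey,p[2]+2))
m.disc(sys.argv[1],d@m.ex,p[2]+2,float(sys.argv[2]))
P,W,H=load(sys.argv[1]); f=W[...,:2]-m.o; x=f@m.ex; y=f@m.ey; z=W[...,2]
g=(y>40)&(y<140)&(z>11)&(z<19); print("rim x",np.histogram(x[g],bins=range(-66,74,4))[0])
E
python3 td.py s9 .43
```

```text
grip tray x -99.2 y 2.6 z 226.4
disc 164 129 c [-53.7   0.8 133.5] expected [-57.5   0.  135.5] tilt 0.401 side -0.015
 head side n 533 y [-21.1  30.6] perp max [19.4 25.7 27.2] along min [-49.6 -48.7]
rim x [ 0  0 21 18  0  0  0  0  0  0  0  0  0  0  0  0  0  0  1  1  2  5  4  7
 13 20  3  0 19 64  1  0  0  0]
```

The tray rim is where expected, at x of about -54 from the brush row. I'll rest the underside's near edge on the near rim's top and swing the handle upright over it with a light grip.

Emit:
drive_tool:
  deltas:
    - [0, 0.25, 1.5, 0]
    - [0, 0, 2.0, 0]
    - [0, 0, 1.5, 0]
    - [0, 0, 0.7, 0]
    - [0, 0, 0.4, 0]
    - [0, 0, 0.2, 0]
    - [0, 0, 0, 0]
    - [0, 0, 0, 0]
  jaw: 1
  force: 20

```text
clock: 25.88
eef_pos: [446.7, -305.0, 164.1]
tcp_rot: [3.141, -0.001, 0.145]
contact_force: [-0.1, 0.1, -1.4]
opening: 0.205
```

Emit:
drive_tool:
  deltas:
    - [0, 0, 0.2, 0]
    - [0, 0, 0, 0]
    - [0, 0, 0.2, 0]
    - [0, 0, 0, 0]

```text
clock: 26.22
eef_pos: [446.4, -305.0, 159.6]
tcp_rot: [3.141, -0.001, 0.145]
contact_force: [-1.0, 0.7, 4.7]
opening: 0.206
```

Emit:
drive_tool:
  deltas:
    - [0.2, 0, 0, 0]
    - [0.2, 0, 0, 0]
    - [0.2, 0, 0, 0]
    - [0.2, 0, 0, 0]
    - [0.2, 0, 0, 0]
    - [0, 0, 0, 0]

```text
clock: 26.72
eef_pos: [456.2, -303.9, 160.9]
tcp_rot: [3.14, -0.0, 0.145]
contact_force: [-6.1, 0.6, 17.5]
opening: 0.203
```

```bash
python3 tilt.py s10; python3 td.py s10 .4
```

```text
clk 26.7167 pos [ 456.2 -303.9  160.9] F [-6.1   0.6  17.48] wood 304 mean [11.   0.9 -0.3] axis [-0.366 -0.018  0.93 ] tilt 0.375 side -0.02
grip tray x -88.0 y -2.2 z 162.9
disc 157 143 c [-48.5  -0.7  70. ] expected [-49.    0.   70.8] tilt 0.373 side 0.003
 head side n 428 y [-27.8  24.6] perp max [18.3 23.9 25. ] along min [-49.  -48.3]
rim x [ 0  0 23 11  0  0  0  0  0  0  0  0  0  0  0  0  0  0  1  1  4  2  6  6
 12 23  1  0 16 71  2  0  0  0]
```

It is turning, with the tilt down to 0.375. Following the arc.

Emit:
drive_tool:
  deltas:
    - [0.2, 0, -0.06, 0]
    - [0.2, 0, -0.06, 0]
    - [0.2, 0, -0.05, 0]
    - [0.2, 0, -0.05, 0]
    - [0.2, 0, -0.04, 0]
    - [0.2, 0, -0.04, 0]
    - [0.2, 0, -0.03, 0]
    - [0.2, 0, -0.02, 0]
    - [0.2, 0, -0.01, 0]
    - [0.2, 0, 0, 0]
    - [0, 0, 0, 0]

```text
clock: 27.68
eef_pos: [476.1, -300.7, 163.3]
tcp_rot: [3.141, -0.0, 0.145]
contact_force: [-2.7, -0.4, 6.6]
opening: 0.203
```

```bash
python3 tilt.py s11; python3 td.py s11 .27
```

```text
clk 27.6833 pos [ 476.1 -300.7  163.3] F [-2.68 -0.44  6.59] wood 298 mean [9.1 0.9 0.4] axis [-0.267 -0.018  0.963] tilt 0.271 side -0.018
grip tray x -67.9 y -1.9 z 165.3
disc 168 160 c [-41.5  -0.6  68.8] expected [-41.2   0.   68.9] tilt 0.245 side 0.008
 head side n 382 y [-27.3  24.7] perp max [18.  23.7 25.2] along min [-49.2 -48.3]
rim x [ 0  0 20 14  0  0  0  0  0  0  0  0  0  0  0  0  0  0  1  1  4  3  6  7
 10 26  2  0 21 68  0  0  0  0]
```

Emit:
drive_tool:
  deltas:
    - [0.3, 0, 0, 0]
    - [0.3, 0, 0, 0]
    - [0.3, 0, 0, 0]
    - [0.3, 0, 0.01, 0]
    - [0.3, 0, 0.01, 0]
    - [0.3, 0, 0.02, 0]
    - [0.3, 0, 0.03, 0]
    - [0, 0, 0, 0]

```text
clock: 28.4
eef_pos: [497.3, -297.6, 162.8]
tcp_rot: [3.141, -0.001, 0.145]
contact_force: [-1.1, 0.5, 6.7]
opening: 0.205
```

```bash
python3 tilt.py s12; python3 td.py s12 .13
```

```text
clk 28.4 pos [ 497.3 -297.6  162.8] F [-1.07  0.54  6.73] wood 274 mean [7.5 0.9 2.2] axis [-0.153 -0.022  0.988] tilt 0.154 side -0.023
grip tray x -46.4 y -2.1 z 164.7
disc 189 176 c [-33.1  -0.9  66.1] expected [-33.4   0.   65.6] tilt 0.111 side 0.004
 head side n 327 y [-27.   24.6] perp max [18.2 22.6 23.7] along min [-48.7 -47.4]
rim x [ 0  1 22 12  0  0  0  0  0  0  0  0  0  0  0  0  0  0  1  1  3  4  5  7
 14 17  3  0 26 60  3  0  0  0]
```

Emit:
drive_tool:
  deltas:
    - [0.3, 0, 0.02, 0]
    - [0.3, 0, 0.03, 0]
    - [0.3, 0, 0.03, 0]
    - [0.3, 0, 0.03, 0]
    - [0.3, 0, 0.03, 0]
    - [0.3, 0, 0.03, 0]
    - [0, 0, 0, 0]

```text
clock: 29.03
eef_pos: [514.9, -294.8, 160.4]
tcp_rot: [3.141, -0.0, 0.145]
contact_force: [-1.3, -0.3, 4.7]
opening: 0.207
```

```bash
python3 tilt.py s13; python3 td.py s13 .05
```

```text
clk 29.0333 pos [ 514.9 -294.8  160.4] F [-1.35 -0.33  4.7 ] wood 254 mean [6.4 1.  3.9] axis [-0.049 -0.021  0.999] tilt 0.049 side -0.021
grip tray x -28.7 y -1.9 z 162.4
disc 191 163 c [-25.4  -0.   62.9] expected [-23.7   0.   62.5] tilt -0.025 side -0.015
 head side n 278 y [-26.5  24.6] perp max [13.7 18.4 19.6] along min [-48.  -46.7]
rim x [ 0  2 21 15  0  0  0  0  0  0  0  0  0  0  0  0  0  0  1  1  6  2  5  7
 10 18  1  0 24 58  2  0  0  0]
```

The brush is near upright. Lifting off the rim, shifting to its slot, then setting it down and pressing lightly so the flat base levels it.

Emit:
drive_tool:
  deltas:
    - [0, 0, -0.5, 0]
    - [0, -0.1, -0.7, 0]
    - [0.6, -0.1, 0, 0]
    - [0.8, 0, 0, 0]
    - [0.8, 0, 0, 0]
    - [0.5, 0, 0, 0]
    - [0, 0, 0.5, 0]
    - [0, 0, 0.5, 0]
    - [0, 0, 0.3, 0]
    - [0, 0, 0, 0]
    - [0, 0, 0, 0]

```text
clock: 30.0
eef_pos: [540.3, -288.8, 158.7]
tcp_rot: [-3.141, 0.001, 0.145]
contact_force: [0.1, 0.2, -0.6]
opening: 0.205
```

```bash
python3 tilt.py s14; python3 td.py s14 .03
```

```text
clk 30.0 pos [ 540.3 -288.8  158.7] F [ 0.06  0.23 -0.59] wood 256 mean [6.5 0.8 4.6] axis [-0.063 -0.02   0.998] tilt 0.063 side -0.02
grip tray x -2.3 y 0.1 z 161.0
disc 207 178 c [-0.3  0.9 61.7] expected [ 0.7  0.  61.1] tilt 0.005 side -0.001
 head side n 274 y [-23.5  27. ] perp max [16.3 20.8 21.3] along min [-48.8 -47.5]
rim x [ 0  1 22 11  0  0  0  0  0  0  0  0  0  0  0  0  0  0  1  1  3  3  6  8
 12 22  1  0 23 64  2  0  0  0]
```

Emit:
drive_tool:
  deltas:
    - [0, 0, 0.2, 0]
    - [0, 0, 0.2, 0]
    - [0, 0, 0.1, 0]
    - [0, 0, 0.1, 0]
    - [0, 0, 0, 0]
    - [0, 0, 0, 0]

```text
clock: 30.55
eef_pos: [540.8, -288.9, 153.2]
tcp_rot: [-3.142, 0.0, 0.145]
contact_force: [0.4, 0.4, -1.1]
opening: 0.204
```

Emit:
drive_tool:
  deltas:
    - [0, 0, 0.08, 0]
    - [0, 0, 0, 0]
    - [0, 0, 0.08, 0]
    - [0, 0, 0, 0]

```text
clock: 30.88
eef_pos: [540.8, -288.8, 151.6]
tcp_rot: [-3.142, 0.0, 0.145]
contact_force: [-0.4, 1.1, -1.0]
opening: 0.205
```

Emit:
drive_tool:
  deltas:
    - [0, 0, 0.1, 0]
    - [0, 0, 0, 0]
    - [0, 0, 0.1, 0]
    - [0, 0, 0, 0]

```text
clock: 31.22
eef_pos: [541.2, -289.1, 151.0]
tcp_rot: [3.141, -0.001, 0.145]
contact_force: [-3.5, 0.2, 11.0]
opening: 0.203
```

Emit:
drive_tool:
  deltas:
    - [0, 0, 0.1, 0]
    - [0, 0, 0, 0]
    - [0, 0, 0, 0]

```text
clock: 31.47
eef_pos: [541.5, -289.3, 151.0]
tcp_rot: [3.14, -0.002, 0.145]
contact_force: [-4.5, 1.9, 18.6]
opening: 0.2
```

Emit:
drive_tool:
  deltas:
    - [0, 0, 0.05, 0]
    - [0, 0, 0, 0]
    - [0, 0, -0.15, 0]
    - [0, 0, 0, 0]

```text
clock: 31.8
eef_pos: [541.4, -289.2, 151.0]
tcp_rot: [3.14, -0.001, 0.145]
contact_force: [-2.3, 0.8, 9.5]
opening: 0.205
```

```bash
python3 tilt.py s15; python3 td.py s15 .0
```

```text
clk 31.8 pos [ 541.4 -289.2  151. ] F [-2.31  0.79  9.51] wood 250 mean [6.5 0.9 4. ] axis [-0.056 -0.024  0.998] tilt 0.056 side -0.024
grip tray x -1.5 y -0.4 z 153.0
disc 234 208 c [-1.   0.1 53.8] expected [-1.5  0.  53. ] tilt -0.002 side -0.001
 head side n 403 y [-31.4  31.3] perp max [20.2 27.  31.4] along min [-49.9 -49.7]
rim x [ 0  1 19 16  0  0  0  0  0  0  0  0  0  0  0  0  0  0  1  1  2  3  5  8
 10 23  2  0 22 66  0  0  0  0]
```

The head's disc is level and centred. Unloading and opening.

Emit:
drive_tool:
  deltas:
    - [0, 0, -0.06, 0]
    - [0, 0, 0, 0]
    - [0, 0, 0, 0]

```text
clock: 32.1
eef_pos: [541.3, -289.2, 151.0]
tcp_rot: [3.141, -0.001, 0.145]
contact_force: [-0.9, 0.3, 8.2]
opening: 0.204
```

Emit:
drive_tool:
  deltas:
    - [0, 0, 0, 0]
    - [0, 0, 0, 0]
    - [0, 0, 0, 0]
    - [0, 0, 0, 0]
    - [0, 0, 0, 0]
    - [0, 0, 0, 0]
  jaw: 0.3

```text
clock: 32.6
eef_pos: [540.8, -288.8, 150.1]
tcp_rot: [-3.141, 0.0, 0.145]
contact_force: [-0.3, -0.8, 0.4]
opening: 0.703
```

Emit:
drive_tool:
  deltas:
    - [0, 0, 0, 0]
    - [0, 0, -0.8, 0]
    - [0, 0, -1.5, 0]
    - [0, 0, -2.0, 0]
    - [0, 0, -2.0, 0]
    - [0, 0, -1.0, 0]
    - [0, 0, 0, 0]
  jaw: 0

```text
clock: 33.18
eef_pos: [542.1, -289.6, 226.2]
tcp_rot: [3.139, -0.004, 0.145]
contact_force: [0.7, -0.3, -1.1]
opening: 0.996
```

```bash
python3 tilt.py s16 >/dev/null; python3 - <<'E'
from h import *
p,W,H=load("s16"); cv2.imwrite("pics/s16.png",cv2.resize(cv2.cvtColor(p,cv2.COLOR_RGB2BGR)[150:330,60:400],None,fx=2.3,fy=2.3,interpolation=2))
z=W[...,2]
m=(np.hypot(W[...,0]-542.8,W[...,1]+288.6)<25)&(z>177)&(z<189)&(H[...,1]>90)
print("handle top",m.sum(),rect(W[m]),np.median(z[m]))
q=(np.hypot(W[...,0]-542.8,W[...,1]+288.6)<40)&(z>40)&(z<58); print("head",cv2.minEnclosingCircle(W[q][:,:2].astype(np.float32)))
E
```

```text
handle top 80 (array([ 540.7, -288.1]), array([18. , 16.9]), 10.8) 183.5372904918063
head ((539.3333129882812, -288.741455078125), 27.750072479248047)
```

View pics/s16.png

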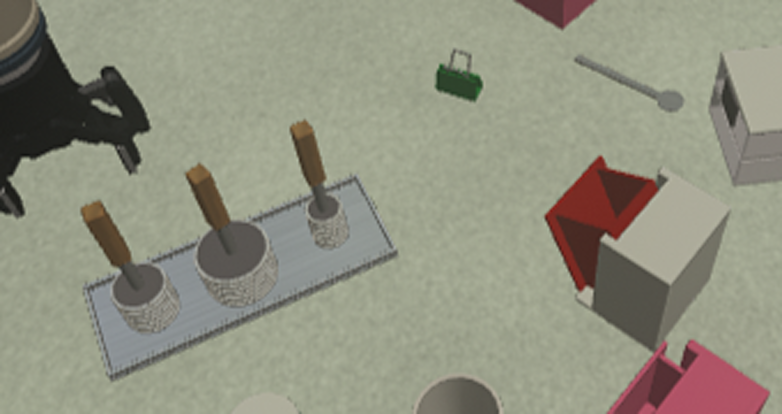

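brush_b stands upright in its slot, head at (145,300), top at z 183.5, about 3 mm from where it started. The other brushes are unmoved, and the bin is open at its stop at (600,220). Now to the bin with the jaws shut.

Emit:
drive_tool:
  deltas:
    - [0, 0, -1.5, 0]
    - [0.4, -1.5, -1.0, 0]
    - [0.7, -3.0, 0, 0]
    - [0.7, -3.3, 0, 0]
    - [0.7, -3.3, 0, 0]
    - [0.7, -3.3, 0, 0]
    - [0.7, -3.3, 0, 0]
    - [0.7, -3.3, 0, 0]
    - [0.7, -3.3, 0, 0]
    - [0.7, -3.3, 0, 0]
    - [0.7, -3.3, 0, 0]
    - [0.7, -3.3, 0, 0]
  jaw: 1

```text
clock: 34.23
eef_pos: [563.7, 62.6, 247.5]
tcp_rot: [-3.141, 0.001, 0.145]
contact_force: [-0.5, 0.1, -0.8]
opening: 0.002
```

Emit:
drive_tool:
  deltas:
    - [0.7, -3.0, 0, 0]
    - [0.4, -2.2, 0, 0]
    - [0, 0, 0, -0.1]
    - [0, 0, 0, -0.11]
    - [0, 0, 0, -0.11]
    - [0, 0, 0, -0.1]
    - [0, 0, 0, 0]
    - [0, 0, 0, 0]

```text
clock: 34.9
eef_pos: [567.4, 113.7, 247.6]
tcp_rot: [-3.141, 0.001, 0.562]
contact_force: [-0.3, -0.7, 0.1]
opening: 0.002
```

```bash
python3 go.py 569.1 112.6 100 0.564
```

```text
clk 34.9 pos [567.4 113.7 247.6] rot [-3.141e+00  1.000e-03  5.620e-01] F [-0.3  -0.68  0.11] open 0.002
tool dx,dy,dz cm 0.08 0.19 14.76 turn -0.002
```

Emit:
drive_tool:
  deltas:
    - [0, 0.2, 1.5, 0]
    - [0, 0, 2.5, 0]
    - [0, 0, 2.5, 0]
    - [0, 0, 2.5, 0]
    - [0, 0, 2.5, 0]
    - [0, 0, 2.0, 0]
    - [0, 0, 1.2, 0]
    - [0, 0, 0, 0]
    - [0.4, 0, 0, 0]
    - [0.4, 0, 0, 0]
    - [0.4, 0, 0, 0]
    - [0, 0, 0, 0]

```text
clock: 35.9
eef_pos: [581.1, 118.7, 102.7]
tcp_rot: [3.141, -0.003, 0.565]
contact_force: [-0.6, -0.4, -0.4]
opening: 0.002
```

Emit:
drive_tool:
  deltas:
    - [0.2, 0, 0, 0]
    - [0.2, 0, 0, 0]
    - [0.2, 0, 0, 0]
    - [0.2, 0, 0, 0]
    - [0.2, 0, 0, 0]
    - [0.2, 0, 0, 0]
    - [0.2, 0, 0, 0]
    - [0.2, 0, 0, 0]
    - [0.2, 0, 0, 0]
    - [0.2, 0, 0, 0]
    - [0.2, 0, 0, 0]
    - [0, 0, 0, 0]

```text
clock: 36.9
eef_pos: [598.3, 130.0, 101.3]
tcp_rot: [3.142, -0.0, 0.565]
contact_force: [0.7, 0.1, 1.1]
opening: 0.0
```

```bash
python3 hp.py
```

```text
clk 36.90 grip hx -51.0 hy -0.9 z 103.3 | bottom centre: from wall -8.4 (27=touch), above floor -47.0 | F hx 0.63 hy -0.28 z 1.06 normal(wall) 1.47 yaw 0.565
```

Emit:
drive_tool:
  deltas:
    - [0.2, 0, 0, 0]
    - [0.2, 0, 0, 0]
    - [0.2, 0, 0, 0]
    - [0.2, 0, 0, 0]
    - [0.2, 0, 0, 0]
    - [0.2, 0, 0, 0]
    - [0.2, 0, 0, 0]
    - [0.2, 0, 0, 0]
    - [0.2, 0, 0, 0]
    - [0.2, 0, 0, 0]
    - [0.2, 0, 0, 0]
    - [0.2, 0, 0, 0]

```text
clock: 37.9
eef_pos: [618.3, 142.8, 101.3]
tcp_rot: [3.142, -0.0, 0.565]
contact_force: [-0.2, 0.4, 0.2]
opening: 0.002
```

Emit:
drive_tool:
  deltas:
    - [0.1, 0, 0, 0]
    - [0.1, 0, 0, 0]
    - [0.1, 0, 0, 0]
    - [0.1, 0, 0, 0]
    - [0.1, 0, 0, 0]
    - [0.1, 0, 0, 0]
    - [0.1, 0, 0, 0]
    - [0.1, 0, 0, 0]
    - [0, 0, 0, 0]

```text
clock: 38.65
eef_pos: [625.1, 147.0, 101.3]
tcp_rot: [3.142, -0.0, 0.565]
contact_force: [-0.3, 0.5, -0.2]
opening: 0.003
```

```bash
python3 hp.py; python3 - <<'E'
from h import *
from rig import cams
p,d=cams.grab_frame("scene"); np.savez("s17.npz",p=p,d=d,**cams.camera_params("scene"))
cv2.imwrite("pics/s17.png",cv2.resize(cv2.cvtColor(p,cv2.COLOR_RGB2BGR)[150:320,260:400],None,fx=3.5,fy=3.5,interpolation=2))
E
```

```text
clk 38.65 grip hx -19.2 hy -0.8 z 103.3 | bottom centre: from wall 20.1 (27=touch), above floor -60.8 | F hx -0.01 hy 0.60 z -0.18 normal(wall) 0.35 yaw 0.565
```

View pics/s17.png

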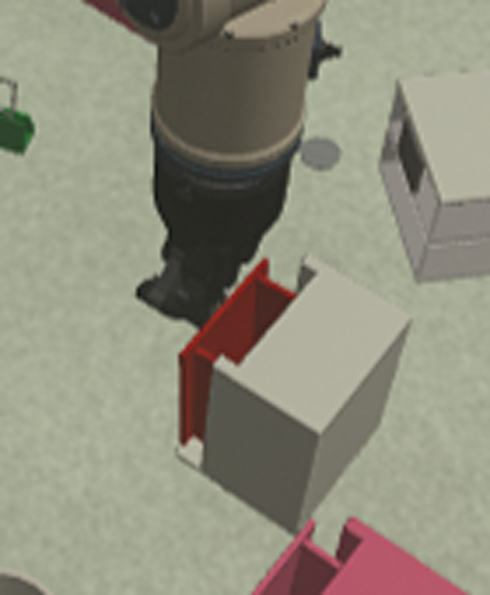

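The fingers at (205,300) are pushing the bin's front wall, which is nearly upright at (225,330). Continuing slowly until the stop answers.

Emit:
drive_tool:
  deltas:
    - [0.1, 0, 0, 0]
    - [0.1, 0, 0, 0]
    - [0.1, 0, 0, 0]
    - [0.1, 0, 0, 0]
    - [0.1, 0, 0, 0]
    - [0, 0, 0, 0]

```text
clock: 39.2
eef_pos: [629.3, 149.7, 101.3]
tcp_rot: [3.141, -0.0, 0.565]
contact_force: [0.8, 0.1, -0.3]
opening: 0.0
```

Emit:
drive_tool:
  deltas:
    - [0.1, 0, 0, 0]
    - [0.1, 0, 0, 0]
    - [0, 0, 0, 0]

```text
clock: 39.45
eef_pos: [630.7, 150.6, 101.2]
tcp_rot: [-3.142, 0.001, 0.565]
contact_force: [-0.3, -0.6, 0.4]
opening: 0.002
```

Emit:
drive_tool:
  deltas:
    - [0.1, 0, 0, 0]
    - [0.1, 0, 0, 0]
    - [0, 0, 0, 0]

```text
clock: 39.7
eef_pos: [630.8, 150.7, 101.1]
tcp_rot: [-3.141, 0.004, 0.565]
contact_force: [-6.8, -4.6, 5.9]
opening: -0.001
```

```bash
python3 hp.py
```

```text
clk 39.70 grip hx -12.5 hy -0.8 z 103.1 | bottom centre: from wall 26.1 (27=touch), above floor -63.9 | F hx -8.18 hy -0.29 z 5.93 normal(wall) -4.36 yaw 0.565
```

The stop answers at 8 N and the finger face is at about hx 0, so the bin is shut. Backing away and checking.

Emit:
drive_tool:
  deltas:
    - [0, 0, 0, 0]
    - [-0.2, 0, 0, 0]
    - [-0.4, 0, 0, 0]
    - [-0.8, 0, 0, 0]
    - [-1.5, 0, 0, 0]
    - [-2.0, 0, 0, 0]
    - [-2.0, 0, -1.0, 0]
    - [0, 0, -2.5, 0]
    - [0, 0, -2.8, 0]
    - [0, 0, -2.8, 0]
    - [0, 0, -2.0, 0]
    - [0, 0, 0, 0]

```text
clock: 40.7
eef_pos: [576.2, 115.1, 216.9]
tcp_rot: [3.139, -0.007, 0.565]
contact_force: [0.6, 0.1, 0.1]
opening: -0.001
```

Emit:
drive_tool:
  deltas:
    - [-1.5, 0, 0, 0]
    - [-3, 0, 0, 0]
    - [-3, 0, 0, 0]
    - [-3, 0, 0, 0]
    - [-1.5, 0, 0, 0]
    - [0, 0, 0, 0]

```text
clock: 41.2
eef_pos: [469.3, 49.2, 211.4]
tcp_rot: [-3.141, 0.002, 0.564]
contact_force: [0.5, -0.1, 0.5]
opening: 0.001
```

```bash
python3 - <<'E'
from h import *
from disc import ex,ey,o
from rig import cams
p,d=cams.grab_frame("scene"); np.savez("s18.npz",p=p,d=d,**cams.camera_params("scene"))
cv2.imwrite("pics/s18.png",cv2.resize(cv2.cvtColor(p,cv2.COLOR_RGB2BGR),(800,600)))
p,W,H=load("s18"); f=W[...,:2]-o; x=f@ex; y=f@ey; z=W[...,2]
red=((H[...,0]<8)|(H[...,0]>172))&(H[...,1]>140)&(abs(y)<60)&(abs(x)<60)
for a,b in((20,40),(40,60),(60,80),(80,100),(100,112),(112,118)):
    k=red&(z>a)&(z<b)&(x<15)
    if k.sum()>3: print(a,b,k.sum(),"x pct",np.percentile(x[k],[2,25,50]).round(1))
m=(np.hypot(W[...,0]-541,W[...,1]+288.6)<25)&(z>177)&(z<189)&(H[...,1]>90); print("handle top",m.sum(),rect(W[m]),np.median(z[m]))
E
```

```text
20 40 13 x pct [-0.2  1.8  1.9]
40 60 31 x pct [1.9 2.1 2.3]
60 80 51 x pct [1.2 2.1 2.4]
80 100 67 x pct [1.4 2.  2.4]
100 112 74 x pct [-1.1  1.9  2.4]
112 118 55 x pct [-1.1 -0.2  0.8]
handle top 81 (array([ 540.3, -288.2]), array([18.8, 16.7]), 10.1) 183.52663200688124
```

View pics/s18.png

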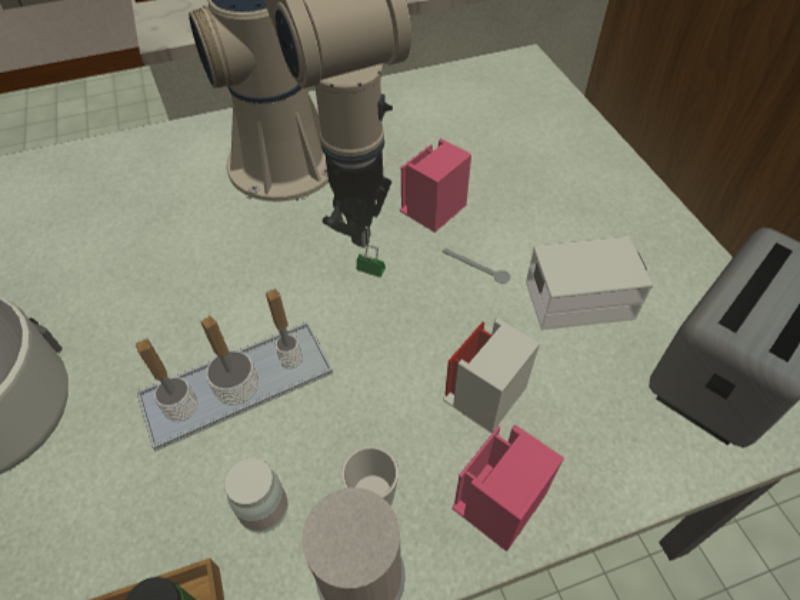

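The wall's inner face stands at a constant x of about 2 mm at every height, so the bin is upright and shut, at (490,365). brush_b stands on the tray at (170,390), and everything else is where it was. The robot at (360,230) touches nothing. Handing in.

```bash
python3 -c "
from rig import job; print(job.sign_off())"
```

```text
the job is handed in; nothing more can be done
None
```

I scrubbed the bin with the 54 mm brush (brush_b), stood it back on its tray and tipped the bin shut. I handed the job in at about 41 s of the 72 s allowed.

- **Slant:** the tool only points down, so I tilted the brush in the jaws by pushing its head against the tray rim. It measured about 0.43 rad, against about 0.45 for the bin at its stop.
- **Strokes:** I made two floor-to-mouth strokes without taking the brush off the wall. Wall force read about 1 to 3.5 N. The top of the bristles went about 5 mm past the front wall's mouth edge each time. The floor touches read about 5 N at the start of the first stroke and 10 N at the start of the second.
- **Brush:** I used the tray rim again to straighten it. It stands upright in its slot, about 3 mm from where it started and turned about 0.2 rad about its own axis.
- **Bin:** I closed it slowly and its stop answered at 8 N. The last check showed the front wall vertical from foot to lip.
- **Everything else:** the other brushes and objects looked unmoved in the last picture, and the robot was clear of everything.

**What disagreed:** the camera estimates of the brush tilt differed by up to about 0.1 rad between methods. I trusted the plane fitted to the head's top. The wall position worked out from the arm drifted 1 to 3 mm during the strokes, so I relied on the measured contact force instead.

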